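Take the stage insert out from under the microscope

TASK

Slide the orange stage insert forward along its channel, out from under the microscope head, until at least a quarter of its length sticks out over the front edge of the base while it still lies flat; only then lift it clear. Lay it flat and centred on the empty blue rest, between the two end stops, and let go. Do not bump the microscope head, and leave the white insert and everything else on the bench where it is.

Things in the scene. Friction and masses are not known exactly. Their poses are not given: they have to be found in the camera images.
- insert: Orange stage insert: thin flat frame 140 (x) x 66 (y) x 4 mm, 60-130 g, both ends alike, with a central through window 52 (x) x 46 mm (y): solid end bars 44 mm long, side bars 10 mm wide. Origin: centre of the underside. It starts in the microscope's channel, parallel to it, front end 25-45 mm behind the base's front edge.
- microscope: White stereo microscope, fixed. Origin on the table under the channel's middle; x from its front (robot side) to its back, y to its left, z up. Base: slab x -110..110, y -90..200 mm, top at z 50. Channel along x, y -35..35, between steel rails 8 mm wide and 8 high; open at the front edge x -110, stopped at the back. Column 50 x 50 mm on the base at x 70, y 165.
- scope_head: Microscope head, fixed; same frame as the microscope. Black lens barrel, radius 35 mm, at x 0, y 0, lower end at z 170 mm (120 above the stage). Above z 225 a white housing, x -35..55, y -45..45. Two eyepiece tubes, 36 mm thick, at y +-30, rise forwards from x -20, z 305 to x -115, z 370. A black arm at z 240-290 runs to the column.
- stage_front (a point): Point in the middle of the channel at the front edge of the microscope base, on the stage surface (50 mm above the table).
- rest_empty: The empty insert rest: fixed blue block 168 (x) x 50 (y) x 40 mm high with a flat dark top; at each end a stop 10 high, 40 wide, 8 mm thick; 152 mm free between the stops. Origin: centre of its underside, on the table. The insert lies on its top (z 40), length along the rest's x, either way round, 8 mm over at each side.
- rest_taken: A second, identical blue rest that already carries the white insert. The two rests can stand either way round.
- other_insert: The white insert, the same shape as the orange one, lying on the other rest; leave it alone. Origin: centre of the underside.
- dish: A clear culture dish, 68 mm across, 14 mm high, standing on the microscope base to the left of the channel, leave it alone. Origin: centre of the underside.
- dish_stack: A stack of four clear dishes, 90 mm across, 60 mm high; leave alone. Origin: centre of the underside.
- reagent_bottle: A bottle 64 mm across, 140 mm high; leave alone. Origin: centre of the underside.
- beaker: A clear plastic beaker 90 mm across, 110 mm high; leave alone. Origin: centre of the underside.
- tip_box: A blue box with a clear lid, 80 x 120 x 75 mm high; leave alone. Origin: centre of the underside.
- tube_rack: A green rack of tubes, 70 x 160 x 51 mm high; leave alone. Origin: centre of the underside.
There are look-alikes about, which are no part of the job. What is meant by the insert is not green, and is the larger of those in its own colour.

How it is judged (in metres and radians):
On the way, in this order (a step that is already met when the one before it is completed fails the run):
1. the insert has been slid forward so that it sticks out at least 30 mm over the front edge, still lying flat in the channel (x of insert in the frame of microscope below -0.07 m and y of insert in the frame of microscope between -0.006 and 0.006 m and z of insert in the frame of microscope between 0.046 and 0.054 m and angle between insert's own z axis and vertical below 0.06 rad), for 0.2 s.
2. the insert is lifted clear of the channel (z of insert in the frame of microscope above 0.065 m and contact force between insert and the fingers above 1 N), for 0.2 s.
At the end, for the whole second after the job is handed in: The orange insert lies at rest, released, flat (within 0.06 rad) on the empty rest (underside within 4 mm of its top), between the end stops (within 10 mm along), within 12 mm of centre across and within 0.12 rad of its direction (x of insert in the frame of rest_empty between -0.01 and 0.01 m and y of insert in the frame of rest_empty between -0.012 and 0.012 m and z of insert in the frame of rest_empty between 0.036 and 0.044 m and angle between insert's own z axis and vertical below 0.06 rad and angle between the x axis of insert and the x axis of rest_empty, either way round below 0.12 rad and linear speed of insert below 0.01 m/s and contact force between insert and the fingers below 0.1 N); the robot touches nothing.
It fails at once if the insert is raised more than 12 mm off the stage before it has been slid out (less than 20 mm sticking out) (x of insert in the frame of microscope between -0.06 and 0.1 m and y of insert in the frame of microscope between -0.05 and 0.05 m and z of insert in the frame of microscope above 0.062 m).
It fails at once if the microscope head is bumped (over 8 N) (contact force between scope_head and anything else above 8 N).
It fails at once if the white insert is shifted more than 10 mm (distance of other_insert from where it was at the start of the episode above 0.01 m).
It fails at once if another thing on the bench is shifted more than 30 mm (distance of any of dish, dish_stack, reagent_bottle, beaker, tip_box, tube_rack from where it was at the start of the episode above 0.03 m).
It also fails if it takes over 59 s, if anything falls off the work surface, if the arm or the gripper's body presses on something with over 40 N, if the wrist force passes 120 N, or if a joint passes its speed limit or range.

ROBOT

A 6-joint arm with a two-finger parallel gripper is mounted at the origin on the work surface. World frame = base frame: x ahead of the robot, y to its left, z up, the work surface at z = 0. Lengths are in mm, angles in rad, forces in N, time in s.
With the tool pointing down it reaches from about 350 to 875 mm from the base axis. Payload 4.2 kg.
Tool frame: the origin (TCP) lies between the finger pads; the fingertips stand 17 mm ahead of it and the grasp point (between the pads) lies 2 mm behind it (nose_length is the distance from the TCP to the fingertips, in mm); z points along the fingers, y is the direction in which the jaws open and shut (so a half turn about z gives the same grasp; the last joint's range is limited). The gripper opens to 85 mm and grips with 20 to 120 N. Pads are 22 mm wide; open, the fingers measure 114 mm over their backs; the gripper's body (76 mm by 85 mm) begins 54 mm behind the grasp point. The pads swing forward as they close: fully open they stand 13 mm farther back than shut.
Start: joints at [1.42, 0.385, 0.008, 0, -1.194, -0.259], TCP at [248.983, 573.242, 248.312] pointing down, gripper open.
Joint ranges: [-3.14, 3.14], [-1.21, 2.06], [-1.07, 1.41], [-3.16, 2.05], [-2.99, -0.16], [-3.1, 3.1]. Speed limits (rad/s): [2.79, 2.79, 3.14, 3.14, 3.14, 3.14].

INTERFACE

Orientations are given as a unit quaternion [x, y, z, w].
In Python, from bench import * gives the robot as it stands.
- The arm moves only by the tool jog_arm, never from a script. Its argument "increments" is a list of rows, each a list of 4 numbers: the shift along the tool's x, y, z in m, then the turn about the tool's z in degrees. A call has 1 to 10 rows; each row is the pose to reach, as a shift and turn from the pose measured when the call began, along the tool's axes at that moment; what a row does not reach only later rows make up. A row lasts 1/8 s, in which the tool goes at most 62.5 mm and 10.7 degrees, less where a joint would pass 70% of its speed; a pose out of reach is approached as far as the arm can. A call with a gripper value outside its range is refused whole. "hand" is the gripper's target within -1 to 1 (fully open at 1, half-way at 0, shut at -1), set as the call begins (left out, the last holds). The fingers move at their own pace and stop on an object; the grip force is fixed at half the most. Time passes only in rows, so rows that repeat a pose let the fingers close. It gives the time, the measured TCP pose, the force and the opening at its end, in the units of the state.
- read_state(): the state, without advancing time (a new reading comes with each control period).
- get_image(name): name is "side" or "top"; returns the picture (400x640x3 uint8, red, green, blue); there is no depth.
- calibration(name): a dict with "fx", "fy", "cx", "cy" (pixels), "D" ([k1, k2, p1, p2, k3] as OpenCV has them; the pictures are not rectified), "position" and "rotation" of the camera in the world. Camera axes: x right, y up, looking along -z (the intrinsics and any distortion apply to the point x, -y, -z); pixel columns grow to the right and rows downward; lengths in mm; the calibration is good to about 2 mm. A picture is of the moment at which its call begins. calibration takes no time and is no camera call.
- job_done(): hands the job in, once; it reports no verdict.
The state is a dict: "clock": time; "joints": joint angles; "joint_vel": joint speeds; "joint_efforts": joint torques, N m; "position": TCP position; "ee_rot": TCP orientation; "contact_force": force on the tool from outside, world axes, zero at the start; "wrist_torque": the same for the moment, N m; "gripper_width": finger opening in mm.
Only numpy, scipy, OpenCV 4.12 (cv2) and the standard library are available. Lean on these libraries where they do the work, as an engineer would, in place of code of your own. Each camera call takes 0.05 s, during which the arm holds its last target.

## Working session

There is one attempt and no reset: what is moved stays moved. The work goes in short steps, Python scripts to look and compute and a tool call to move; the robot and the scene stay as the last step left them, time stands still between calls to the robot, and variables do not carry over. Pictures are saved under pics/ and viewed, and the job is handed in when it is done.

Besides the shell and the picture viewer there is one more tool, called after "Request:" as name(argument=value, ...), one argument or row to a line, values as JSON. jog_arm: Moves the arm, as the interface text tells. Its arguments: {"type":"object","properties":{"increments":{"type":"array"},"hand":{"type":"number"}},"required":["increments"]}

```bash
ls; mkdir -p pics
python3 - <<'E'
from bench import *
import cv2
for n in ("side","top"):
    im=get_image(n); cv2.imwrite(f"pics/{n}0.png",im[:,:,::-1])
    c=calibration(n); print(n,c)
s=read_state(); print(s)
E
```

```text
pics
side {'fx': 444.5281615813937, 'fy': 444.5281615813937, 'cx': 320.15117102200225, 'cy': 198.62714986615424, 'D': array([-0.01684736,  0.        ,  0.        ,  0.        ,  0.        ]), 'position': array([ -76.5569986 , -711.83850954, 1048.18833164]), 'rotation': array([ 0.35860755, -0.1253561 , -0.32252561,  0.86698541])}
top {'fx': 514.144178594407, 'fy': 514.144178594407, 'cx': 315.41152152339833, 'cy': 200.3983023008888, 'D': array([-0.07610017,  0.        ,  0.        ,  0.        ,  0.        ]), 'position': array([ 223.93665144,   24.02648922, 1661.10220113]), 'rotation': array([ 0.08004612, -0.07492694, -0.69754752,  0.7081003 ])}
{'clock': 0.1, 'joints': array([ 1.41961793e+00,  3.85462862e-01,  6.79829246e-03, -4.03775285e-04,
       -1.19399119e+00, -2.58579223e-01]), 'joint_vel': array([ 6.95310268e-05,  2.93798723e-04,  3.31038093e-03,  1.61148746e-03,
        9.73724459e-04, -1.57985785e-05]), 'joint_efforts': array([-5.52321635e-04, -3.93321097e+01,  1.88927668e+01,  4.19790924e+00,
       -2.59818698e-03,  2.27350810e-06]), 'position': array([248.80273929, 572.83227498, 247.35972123]), 'ee_rot': array([ 9.79070056e-01, -2.03521316e-01, -1.37482495e-04,  9.38446433e-04]), 'contact_force': array([-0.71073553,  1.05332111,  0.08952936]), 'wrist_torque': array([ 0.02009264, -0.01066065,  0.03887611]), 'gripper_width': 85.30321211502721}
```

View pics/side0.png

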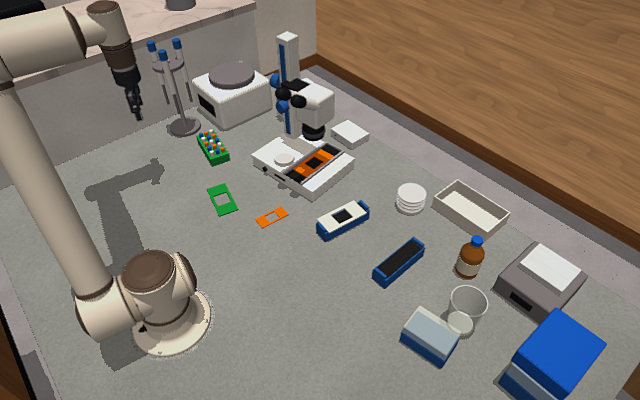

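View pics/top0.png

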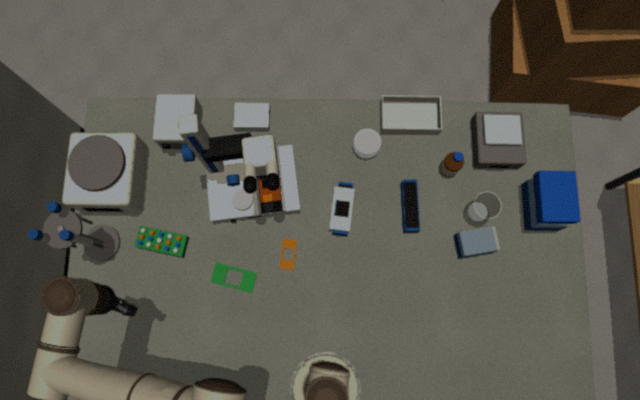

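The side view shows the orange insert in the channel at about (313,160), the white one on a rest at (343,218) and the empty rest at (398,262). In the top view these are at (268,195), (342,209) and (410,205). I'll enlarge these areas next.

Run:
```python
import cv2
def crop(n,x0,y0,x1,y1,k,out):
    im=cv2.imread(f"pics/{n}0.png")[y0:y1,x0:x1]
    cv2.imwrite(f"pics/{out}.png",cv2.resize(im,None,fx=k,fy=k,interpolation=cv2.INTER_CUBIC))
crop("side",245,105,365,205,6,"s_scope")
crop("top",200,130,310,225,6,"t_scope")
crop("side",365,230,435,290,10,"s_rest")
crop("top",390,170,430,240,8,"t_rest")
```

```text
(no output)
```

View pics/s_scope.png

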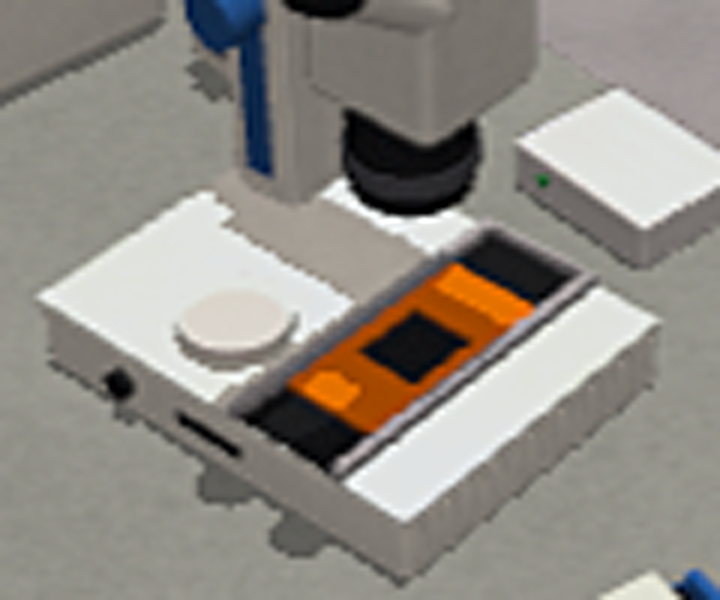

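View pics/t_scope.png

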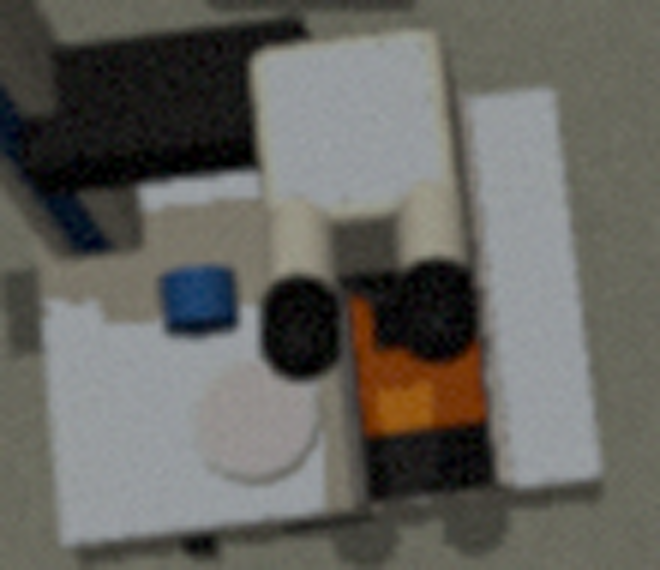

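View pics/s_rest.png

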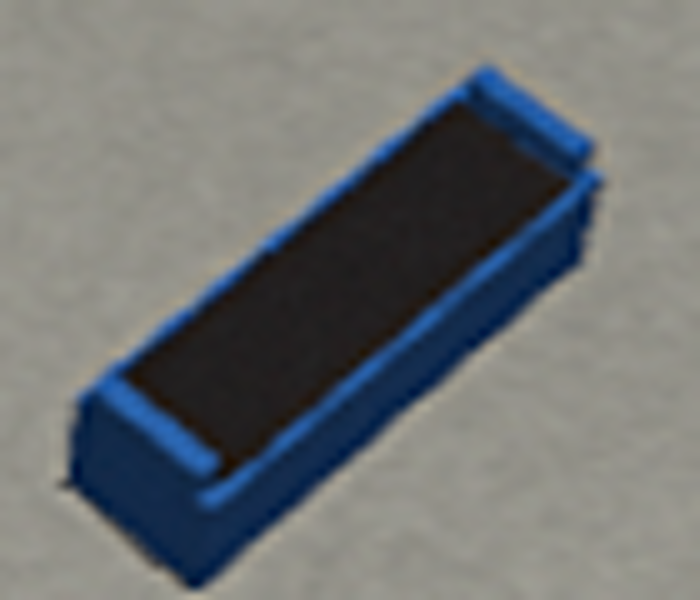

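View pics/t_rest.png

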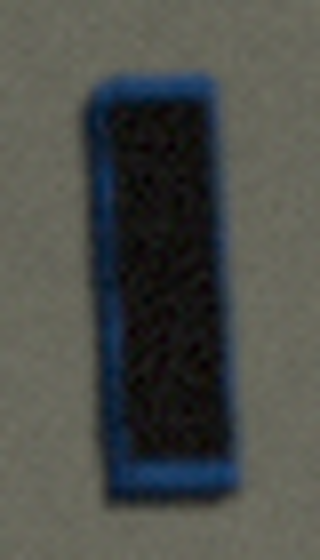

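```bash
cat > h.py <<'E'
from bench import *
import numpy as np, cv2
from scipy.spatial.transform import Rotation as R
from scipy.optimize import least_squares
C={n:calibration(n) for n in("side","top")}
def proj(n,P):
    c=C[n]; P=np.atleast_2d(np.asarray(P,float))
    Rc=R.from_quat(c["rotation"]).as_matrix()
    M=np.diag([1,-1,-1])@Rc.T
    K=np.array([[c["fx"],0,c["cx"]],[0,c["fy"],c["cy"]],[0,0,1]])
    return cv2.projectPoints(P,cv2.Rodrigues(M)[0],-M@c["position"],K,np.array(c["D"]))[0][:,0]
def w(p,L):
    L=np.atleast_2d(np.asarray(L,float)); c,s=np.cos(p[2]),np.sin(p[2])
    z=p[3] if len(p)>3 else 0
    return np.c_[p[0]+c*L[:,0]-s*L[:,1],p[1]+s*L[:,0]+c*L[:,1],L[:,2]+z]
def un(pts,x0,y0,k): return (np.asarray(pts,float)+.5)/k-.5+[x0,y0]
def fit(obs,p0):
    f=lambda p:np.concatenate([(proj(n,w(p,L))-px).ravel() for n,L,px in obs])
    r=least_squares(f,p0,loss="soft_l1"); 
    for n,L,px in obs: print(n,np.round(proj(n,w(r.x,L))-px,1).tolist())
    return r.x
def lines(im,n,p,polys,x0,y0,k,col=(0,255,0)):
    for q in polys:
        z=((proj(n,w(p,q))+.5-[x0,y0])*k-.5); cv2.polylines(im,[np.round(z).astype(int)],True,col,1)
def rect(x0,x1,y0,y1,z): return [[x0,y0,z],[x1,y0,z],[x1,y1,z],[x0,y1,z]]
def save(img,x0,y0,x1,y1,k): return cv2.resize(img[y0:y1,x0:x1],None,fx=k,fy=k,interpolation=cv2.INTER_CUBIC)
E
cat > f.py <<'E'
from h import *
sc=lambda p:un(p,245,105,6); tc=lambda p:un(p,200,130,6)
obs=[("side",[[-110,-90,50],[-110,-90,0],[-110,200,50],[110,-90,50],[-110,35,50],[-110,-35,50]],sc([[403,520],[403,585],[40,297],[660,322],[240,415],[330,468]])),
("top",[[-110,200,50],[-110,-90,50],[110,-90,50]],tc([[62,545],[600,480],[555,90]]))]
m=fit(obs,[550,100,0.]); print("scope",m)
for o in obs: print(fit([o],m))
sr=lambda p:un(p,365,230,10); tr=lambda p:un(p,390,170,8)
ob2=[("side",[[-84,-25,40],[84,-25,40],[-84,25,40],[-84,25,0],[-84,-25,0],[84,-25,0],[84,20,50],[84,-20,50]],sr([[205,502],[600,180],[85,398],[70,483],[195,590],[585,265],[490,68],[595,148]])),
("top",[[-84,-25,40],[-84,25,40],[84,-25,40],[84,25,40]],tr([[240,488],[108,490],[215,78],[92,88]]))]
r=fit(ob2,[550,-200,0.]); print("rest",r)
for o in ob2: print(fit([o],r))
ob3=[("side",[[-70,33,4],[-70,-33,4],[70,-33,4],[70,33,4]],sc([[290,385],[370,432],[533,315],[455,265]])),("top",[[-70,33,4],[-70,-33,4]],tc([[368,435],[488,420]]))]
for i in range(2): ob3[i]=(ob3[i][0],[[a,b,c+50] for a,b,c in ob3[i][1]],ob3[i][2])
q=fit(ob3,m); print("ins",q, "in scope",R.from_euler('z',-m[2]).apply([q[0]-m[0],q[1]-m[1],0]),q[2]-m[2])
for n,(a,b,c,d,k) in dict(side=(245,105,365,205,6),top=(200,130,310,225,6)).items():
    im=save(cv2.imread(f"pics/{n}0.png"),a,b,c,d,k)
    lines(im,n,m,[rect(-110,110,-90,200,50),rect(-110,110,-35,35,50)],a,b,k)
    lines(im,n,q,[rect(-70,70,-33,33,54),rect(-26,26,-23,23,54)],a,b,k,(255,0,255))
    cv2.imwrite(f"pics/o_{n}_scope.png",im)
ims=[]
for n,(a,b,c,d,k) in dict(side=(365,230,435,290,8),top=(390,170,430,230,8)).items():
    im=save(cv2.imread(f"pics/{n}0.png"),a,b,c,d,k)
    lines(im,n,r,[rect(-84,84,-25,25,40),rect(76,84,-20,20,50),rect(-84,-76,-20,20,50)],a,b,k)
    ims.append(im[:480])
cv2.imwrite("pics/o_rest.png",np.hstack(ims)[:, :800])
E
python3 f.py; python3 -c "
import cv2,numpy as np
cv2.imwrite('pics/o_a.png',cv2.imread('pics/o_side_scope.png'))"
```

```text
side [[0.0, 0.3], [0.5, 0.3], [-0.2, -0.3], [0.1, -0.3], [-0.4, 0.7], [-0.2, 1.3]]
top [[-0.5, -0.4], [-0.1, -0.3], [-0.1, -0.2]]
scope [6.50348513e+02 1.93172995e+02 1.35534249e-01]
side [[-0.0, -0.0], [0.4, -0.0], [0.0, -0.7], [0.2, -0.5], [-0.3, 0.3], [-0.2, 0.9]]
[6.51579256e+02 1.94237861e+02 1.32230224e-01]
top [[-0.2, 0.0], [0.2, -0.0], [0.0, 0.0]]
[6.49374510e+02 1.92440827e+02 1.37693485e-01]
side [[0.4, 0.5], [0.5, -0.5], [-1.2, -0.4], [-0.6, -0.5], [0.0, -0.0], [-0.1, -0.5], [-0.2, -0.5], [0.1, -0.5]]
top [[0.2, 0.3], [1.1, 0.2], [0.6, 0.7], [0.7, -0.5]]
rest [ 5.74223075e+02 -2.69225681e+02  2.42864486e-02]
side [[0.4, 0.8], [0.6, -0.2], [-1.1, -0.1], [-0.6, -0.2], [0.1, 0.3], [0.0, -0.2], [-0.1, -0.2], [0.3, -0.2]]
[ 5.73713428e+02 -2.70145911e+02  2.21967163e-02]
top [[-0.4, 0.1], [0.5, 0.0], [-0.1, 0.5], [0.0, -0.6]]
[ 5.74772720e+02 -2.67118783e+02  2.81191878e-02]
side [[-0.3, -0.3], [0.6, 0.6], [1.0, -0.6], [-0.1, -0.1]]
top [[-0.4, 0.3], [0.0, 0.4]]
ins [6.47233544e+02 1.90997710e+02 1.32944397e-01] in scope [-3.38032629 -1.73444279  0.        ] -0.0025898527745691624
```

View pics/o_side_scope.png

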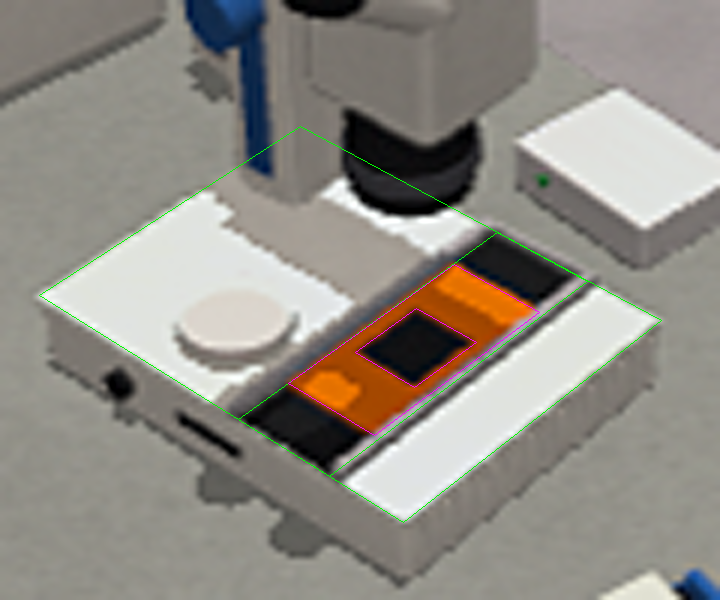

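View pics/o_top_scope.png

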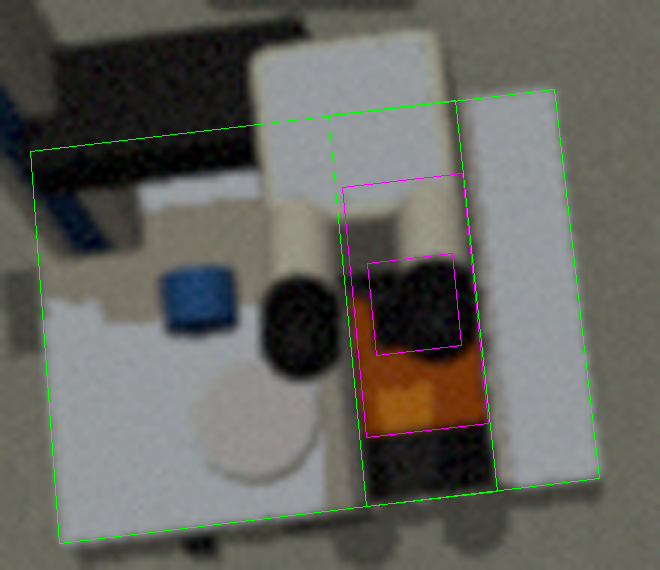

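View pics/o_rest.png

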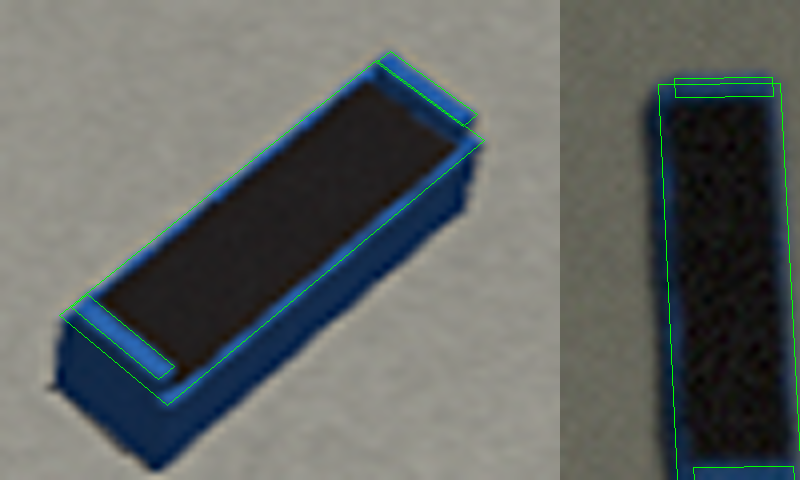

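Run:
```python
from h import *
im={n:cv2.imread(f"pics/{n}0.png") for n in C}
s=read_state(); p=np.array(s["position"])
print(R.from_quat(s["ee_rot"]).as_matrix().round(3))
for n,(x0,y0,x1,y1,k) in dict(side=(60,0,200,130,5),top=(20,250,160,360,5)).items():
    o=save(im[n],x0,y0,x1,y1,k)
    for h in range(0,401,50):
        q=(proj(n,p+[0,0,h-17])[0]+.5-[x0,y0])*k-.5
        cv2.circle(o,tuple(int(v) for v in q),3,(0,255,0),-1); cv2.putText(o,str(h),(int(q[0])+5,int(q[1])),0,.4,(0,255,0),1)
    cv2.imwrite(f"pics/tool_{n}.png",o)
```

```text
[[ 0.917 -0.399 -0.001]
 [-0.399 -0.917 -0.002]
 [ 0.     0.002 -1.   ]]
```

View pics/tool_side.png

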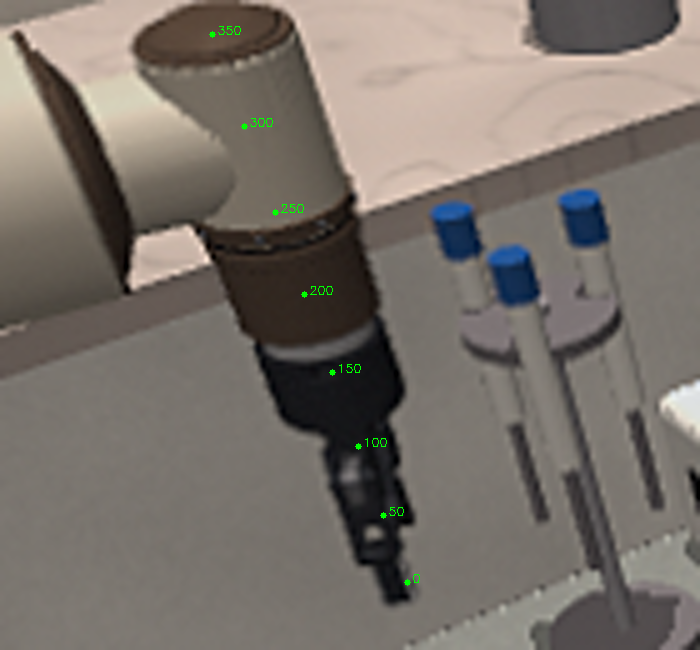

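View pics/tool_top.png

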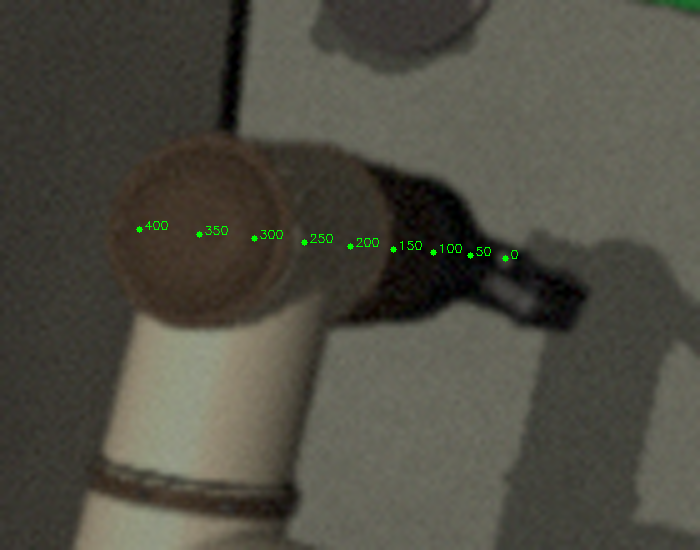

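The microscope fits at about (650,193) with a yaw of 0.135, and the insert at scope x ≈ -4. With the tool vertical, the wrist (radius about 47 mm, 245–360 mm above the tips) would hit the eyepieces when the tips reach the insert. The tool needs roughly 25–30° of tilt, so I'll go high first and see how the arm behaves at its reach limit.

Request:
jog_arm(
  increments=[
    [0,0,-0.06,-10],
    [0,0,-0.12,-20],
    [0,0,-0.18,-31.3],
    [0.05,0.04,-0.22,-31.3],
    [0.1,0.08,-0.25,-31.3],
    [0.15,0.12,-0.28,-31.3],
    [0.2,0.15,-0.3,-31.3],
    [0.24,0.19,-0.3,-31.3],
    [0.28,0.22,-0.3,-31.3],
    [0.28,0.22,-0.3,-31.3],
  ],
  hand=-1,
)

```text
clock: 1.35
position: [419.0, 256.8, 548.6]
ee_rot: [0.998, 0.066, 0.0, 0.001]
contact_force: [-0.4, 0.5, 0.8]
gripper_width: 0.0
```

```bash
cat > st.py <<'E'
from h import *
s=read_state(); M=R.from_quat(s["ee_rot"]).as_matrix()
print("t",s["clock"],"p",np.round(s["position"],1),"q",np.round(s["joints"],3),"F",np.round(s["contact_force"],1),"w",round(s["gripper_width"],1))
print(M.round(3))
E
python3 st.py
```

```text
t 1.35 p [419.  256.8 548.6] q [ 8.820e-01  1.010e-01  3.560e-01  1.000e-03 -1.827e+00  8.210e-01] F [-0.4  0.5  0.8] w 0.0
[[ 0.991  0.131  0.   ]
 [ 0.131 -0.991 -0.001]
 [ 0.     0.001 -1.   ]]
```

Request:
jog_arm(
  increments=[
    [0,0.05,0,0],
    [0,0.1,0,0],
    [0,0.15,0,0],
    [0.01,0.2,0,0],
    [0.01,0.25,0,0],
    [0.014,0.3,0,0],
    [0.014,0.357,0,0],
    [0.014,0.357,0,0],
  ],
)

```text
clock: 2.35
position: [480.3, -97.5, 547.6]
ee_rot: [0.998, 0.063, -0.001, 0.001]
contact_force: [0.2, -0.5, 0.6]
gripper_width: -0.1
```

Request:
jog_arm(
  increments=[
    [0.06,0,0,0],
    [0.12,0,0,0],
    [0.18,0,0,0],
    [0.24,0,0,0],
    [0.3,0,0,0],
    [0.36,0,0,0],
    [0.42,0,0,0],
    [0.42,0,0,0],
  ],
)

```text
clock: 3.35
position: [800.9, -41.1, 486.0]
ee_rot: [0.998, 0.064, 0.019, 0.004]
contact_force: [-0.6, -0.0, 1.4]
gripper_width: -0.2
```

```bash
python3 st.py
```

```text
t 3.35 p [800.9 -41.1 486. ] q [ 0.154  0.84   1.408  0.014 -2.102  1.552] F [-0.6 -0.   1.4] w -0.2
[[ 0.991  0.127  0.038]
 [ 0.128 -0.992 -0.006]
 [ 0.037  0.011 -0.999]]
```

Request:
jog_arm(
  increments=[
    [0.06,0,-0.03,0],
    [0.12,0,-0.06,0],
    [0.18,0,-0.09,0],
    [0.24,0,-0.12,0],
    [0.3,0,-0.15,0],
    [0.36,0,-0.18,0],
  ],
)

```text
clock: 4.1
position: [827.9, -10.4, 468.0]
ee_rot: [0.997, 0.064, 0.04, 0.007]
contact_force: [0.3, -0.9, -0.2]
gripper_width: -0.1
```

```bash
python3 st.py
```

```text
t 4.1 p [827.9 -10.4 468. ] q [ 0.19   0.866  1.407  0.027 -2.035  1.522] F [ 0.3 -0.9 -0.2] w -0.1
[[ 0.989  0.127  0.08 ]
 [ 0.128 -0.992 -0.01 ]
 [ 0.078  0.02  -0.997]]
```

Request:
jog_arm(
  increments=[
    [0.06,0.02,-0.03,0],
    [0.12,0.04,-0.06,0],
  ],
)

```text
clock: 4.35
position: [841.7, -25.7, 466.3]
ee_rot: [0.996, 0.064, 0.06, 0.011]
contact_force: [0.2, 0.9, 0.4]
gripper_width: -0.3
```

Request:
jog_arm(
  increments=[
    [0.06,0.02,-0.03,0],
    [0.12,0.04,-0.06,0],
    [0.18,0.06,-0.09,0],
  ],
)

```text
clock: 4.72
position: [854.1, -44.0, 467.0]
ee_rot: [0.995, 0.063, 0.082, 0.015]
contact_force: [0.3, -0.4, 0.2]
gripper_width: -0.2
```

```bash
python3 st.py
```

```text
t 4.725 p [854.1 -44.  467. ] q [ 0.151  0.874  1.407  0.047 -1.942  1.568] F [ 0.3 -0.4  0.2] w -0.2
[[ 0.979  0.124  0.165]
 [ 0.128 -0.992 -0.019]
 [ 0.161  0.04  -0.986]]
```

Request:
jog_arm(
  increments=[
    [0.06,-0.03,-0.03,0],
    [0.12,-0.06,-0.06,0],
  ],
)

```text
clock: 4.97
position: [862.1, 10.9, 475.2]
ee_rot: [0.993, 0.063, 0.102, 0.017]
contact_force: [-0.1, -0.5, -0.3]
gripper_width: -0.1
```

Request:
jog_arm(
  increments=[
    [0.06,-0.03,-0.03,0],
    [0.12,-0.06,-0.06,0],
  ],
)

```text
clock: 5.22
position: [866.3, 62.4, 484.4]
ee_rot: [0.99, 0.064, 0.123, 0.018]
contact_force: [-0.0, -0.1, 0.3]
gripper_width: -0.0
```

```bash
python3 st.py
```

```text
t 5.225 p [866.3  62.4 484.4] q [ 0.285  0.866  1.407  0.093 -1.877  1.454] F [-0.  -0.1  0.3] w -0.0
[[ 0.962  0.123  0.246]
 [ 0.132 -0.991 -0.02 ]
 [ 0.241  0.052 -0.969]]
```

Request:
jog_arm(
  increments=[
    [-0.04,0.04,0,0],
    [-0.04,0.1,0,0],
    [-0.04,0.15,0,0],
    [-0.04,0.2,0,0],
    [-0.02,0.25,0,0],
  ],
)

```text
clock: 5.85
position: [858.0, -186.1, 478.0]
ee_rot: [0.989, 0.063, 0.131, 0.022]
contact_force: [3.2, -6.6, 15.6]
gripper_width: -0.0
```

Request:
jog_arm(
  increments=[
    [0.05,-0.035,-0.02,0],
    [0.1,-0.07,-0.05,0],
    [0.15,-0.105,-0.07,0],
  ],
)

```text
clock: 6.22
position: [872.3, -81.8, 500.5]
ee_rot: [0.986, 0.063, 0.151, 0.026]
contact_force: [0.4, 0.1, 1.0]
gripper_width: -0.1
```

```bash
python3 st.py
```

```text
t 6.225 p [872.3 -81.8 500.5] q [ 0.111  0.847  1.407  0.068 -1.83   1.615] F [0.4 0.1 1. ] w -0.1
[[ 0.946  0.116  0.301]
 [ 0.132 -0.991 -0.033]
 [ 0.294  0.071 -0.953]]
```

Run:
```python
from h import *
m=[650.4,193.2,.1355]
for z in (350,400,450,500,550): print(z,proj("side",w(m,[[70,165,z],[10,0,z]])).round().tolist(),proj("top",w(m,[[70,165,z]])).round().tolist())
```

```text
350 [[289.0, 59.0], [314.0, 84.0]] [[195.0, 134.0]]
400 [[288.0, 44.0], [314.0, 69.0]] [[190.0, 127.0]]
450 [[287.0, 29.0], [313.0, 53.0]] [[185.0, 120.0]]
500 [[285.0, 13.0], [313.0, 36.0]] [[180.0, 112.0]]
550 [[284.0, -5.0], [312.0, 17.0]] [[175.0, 104.0]]
```

Request:
jog_arm(
  increments=[
    [-0.03,-0.04,-0.04,0],
    [-0.04,-0.09,-0.07,0],
    [-0.04,-0.14,-0.09,0],
    [-0.03,-0.19,-0.09,0],
    [-0.02,-0.25,-0.09,0],
    [-0.02,-0.31,-0.09,0],
  ],
)

```text
clock: 6.98
position: [789.9, 227.7, 557.8]
ee_rot: [0.986, 0.063, 0.151, 0.026]
contact_force: [0.7, -0.3, -0.4]
gripper_width: -0.1
```

Request:
jog_arm(
  increments=[
    [0.05,-0.03,-0.03,0],
    [0.1,-0.05,-0.06,0],
    [0.15,-0.07,-0.09,0],
  ],
)

```text
clock: 7.35
position: [784.5, 264.0, 569.5]
ee_rot: [0.983, 0.063, 0.173, 0.022]
contact_force: [-0.0, -0.2, 0.8]
gripper_width: 0.1
```

```bash
python3 st.py
```

```text
t 7.35 p [784.5 264.  569.5] q [ 0.586  0.787  1.407  0.222 -1.9    1.216] F [-0.  -0.2  0.8] w 0.1
[[ 0.932  0.117  0.343]
 [ 0.132 -0.991 -0.022]
 [ 0.337  0.066 -0.939]]
```

Request:
jog_arm(
  increments=[
    [0.03,-0.05,-0.03,0],
    [0.06,-0.1,-0.06,0],
    [0.1,-0.15,-0.09,0],
  ],
)

```text
clock: 7.72
position: [749.8, 348.4, 582.6]
ee_rot: [0.979, 0.064, 0.194, 0.017]
contact_force: [0.3, -0.6, 0.6]
gripper_width: 0.0
```

Request:
jog_arm(
  increments=[
    [0.04,-0.04,-0.03,0],
    [0.08,-0.08,-0.06,0],
    [0.13,-0.1,-0.09,0],
  ],
)

```text
clock: 8.1
position: [729.0, 394.4, 594.4]
ee_rot: [0.975, 0.065, 0.214, 0.01]
contact_force: [1.0, -1.5, -0.6]
gripper_width: 0.2
```

Request:
jog_arm(
  increments=[
    [0.05,-0.02,-0.03,0],
    [0.1,-0.04,-0.06,0],
    [0.15,-0.06,-0.09,0],
  ],
)

```text
clock: 8.48
position: [722.3, 403.3, 613.2]
ee_rot: [0.97, 0.066, 0.236, 0.002]
contact_force: [-0.8, -0.7, -0.5]
gripper_width: 0.2
```

```bash
python3 st.py
```

```text
t 8.475 p [722.3 403.3 613.2] q [ 0.802  0.764  1.407  0.328 -1.837  1.053] F [-0.8 -0.7 -0.5] w 0.2
[[ 0.88   0.127  0.458]
 [ 0.129 -0.991  0.026]
 [ 0.457  0.036 -0.889]]
```

Request:
jog_arm(
  increments=[
    [0.04,-0.05,-0.02,0],
    [0.08,-0.1,-0.04,0],
    [0.12,-0.15,-0.06,0],
  ],
)

```text
clock: 8.85
position: [700.8, 468.6, 608.5]
ee_rot: [0.964, 0.068, 0.255, -0.006]
contact_force: [-0.2, -0.6, 0.3]
gripper_width: 0.1
```

Request:
jog_arm(
  increments=[
    [0.05,-0.02,-0.03,0],
    [0.1,-0.04,-0.06,0],
    [0.15,-0.06,-0.09,0],
  ],
)

```text
clock: 9.22
position: [691.2, 468.6, 635.2]
ee_rot: [0.958, 0.069, 0.277, -0.015]
contact_force: [0.0, 0.4, -0.1]
gripper_width: -0.3
```

```bash
python3 st.py
```

```text
t 9.225 p [691.2 468.6 635.2] q [ 0.903  0.761  1.408  0.392 -1.779  0.98 ] F [ 0.   0.4 -0.1] w -0.3
[[ 0.837  0.141  0.529]
 [ 0.124 -0.99   0.067]
 [ 0.533  0.009 -0.846]]
```

```bash
cat > plan.py <<'E'
from h import *
SC=np.array([650.4,193.2,.1355]); RE=np.array([574.2,-270,.024])
def inc(pts):
    s=read_state(); M=R.from_quat(s["ee_rot"]).as_matrix(); p=np.array(s["position"])
    for P in pts:
        d=np.array(P)-p; print(np.round(P,0),"->",np.round(M.T@d/1000,4).tolist())
def loc(f=SC):
    s=read_state(); p=np.array(s["position"]); d=R.from_euler('z',-f[2]).apply(p-[f[0],f[1],0])
    print("t",round(s["clock"],2),"local",d.round(1),"F",np.round(s["contact_force"],1),"w",round(s["gripper_width"],1))
    return s
E
python3 - <<'E'
from plan import *
inc([w(SC,[[-220,120,560]])[0],w(SC,[[-230,0,300]])[0],w(SC,[[-200,0,180]])[0],w(SC,[[-55,0,110]])[0]])
E
```

```text
[416. 282. 560.] -> [-0.2934, 0.1449, -0.0943]
[423. 162. 300.] -> [-0.4416, 0.2624, 0.121]
[452. 166. 180.] -> [-0.4801, 0.2615, 0.2385]
[596. 186. 110.] -> [-0.3947, 0.2617, 0.375]
```

Request:
jog_arm(
  increments=[
    [-0.05,0.024,-0.016,0],
    [-0.1,0.048,-0.03,0],
    [-0.15,0.072,-0.05,0],
    [-0.2,0.096,-0.065,0],
    [-0.25,0.12,-0.08,0],
    [-0.293,0.145,-0.094,0],
    [-0.32,0.165,-0.055,0],
    [-0.35,0.19,-0.01,0],
    [-0.38,0.21,0.03,0],
    [-0.41,0.235,0.075,0],
  ],
)

```text
clock: 10.48
position: [420.0, 190.8, 359.5]
ee_rot: [0.958, 0.069, 0.278, -0.017]
contact_force: [-0.2, 0.7, 0.2]
gripper_width: -0.2
```

```bash
python3 st.py
python3 - <<'E'
from plan import *
loc()
inc([w(SC,[[-230,0,300]])[0],w(SC,[[-210,0,170]])[0],w(SC,[[-100,0,120]])[0],w(SC,[[-55,0,95]])[0]])
E
```

```text
t 10.475 p [420.  190.8 359.5] q [ 0.986 -0.22  -0.702  0.603 -0.791  0.362] F [-0.2  0.7  0.2] w -0.2
[[ 0.836  0.142  0.53 ]
 [ 0.123 -0.99   0.071]
 [ 0.535  0.006 -0.845]]
t 10.47 local [-228.7   28.7  359.5] F [-0.2  0.7  0.2] w -0.2
[423. 162. 300.] -> [-0.0332, 0.0283, 0.0496]
[442. 165. 170.] -> [-0.0858, 0.0277, 0.1701]
[551. 180. 120.] -> [-0.0196, 0.0281, 0.2712]
[596. 186.  95.] -> [0.005, 0.0282, 0.3164]
```

Request:
jog_arm(
  increments=[
    [-0.033,0.028,0.05,0],
    [-0.05,0.028,0.09,0],
    [-0.07,0.028,0.13,0],
    [-0.085,0.028,0.17,0],
    [-0.06,0.028,0.21,0],
    [-0.035,0.028,0.25,0],
    [-0.02,0.028,0.271,0],
    [-0.02,0.028,0.271,0],
  ],
)

```text
clock: 11.48
position: [554.0, 200.6, 145.0]
ee_rot: [0.963, 0.059, 0.264, 0.014]
contact_force: [-0.6, -0.3, -0.6]
gripper_width: -0.1
```

```bash
python3 st.py
python3 - <<'E'
from plan import *
loc()
inc([w(SC,[[-55,0,95]])[0],w(SC,[[-55,0,75]])[0]])
im=get_image("side")[:,:,::-1]; cv2.imwrite("pics/a1.png",save(im,200,60,400,210,4))
E
```

```text
t 11.475 p [554.  200.6 145. ] q [ 0.289  0.255 -0.874  2.052 -0.161 -0.615] F [-0.6 -0.3 -0.6] w -0.1
[[ 0.854  0.107  0.509]
 [ 0.122 -0.993  0.004]
 [ 0.506  0.059 -0.861]]
t 11.47 local [-94.5  20.3 145. ] F [-0.6 -0.3 -0.6] w -0.1
[596. 186.  95.] -> [0.0087, 0.0162, 0.0643]
[596. 186.  75.] -> [-0.0015, 0.015, 0.0815]
```

View pics/a1.png

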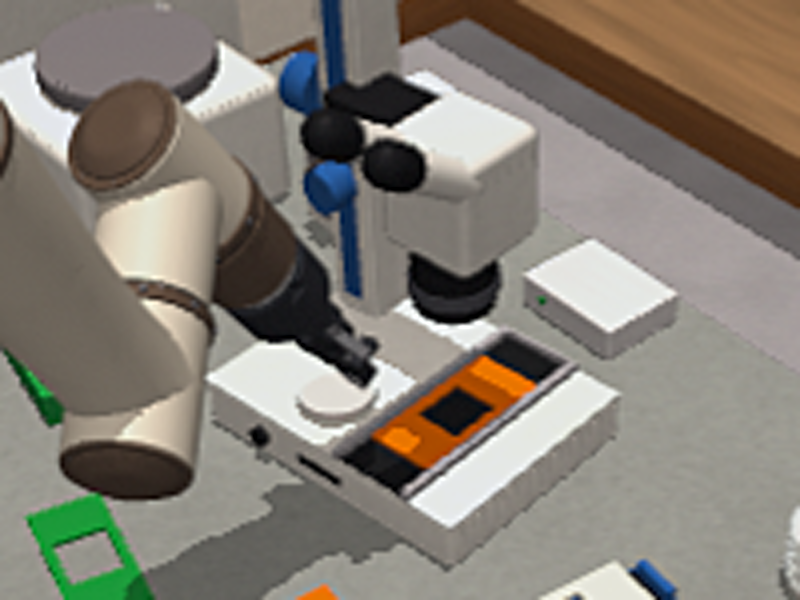

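```bash
cat > kin.py <<'E'
import numpy as np
from scipy.spatial.transform import Rotation as R
from scipy.optimize import least_squares
Q=np.array([[1.41961793,.385462862,.00679829,-.000403775,-1.19399,-.258579],[.882,.101,.356,.001,-1.827,.821],[.154,.84,1.408,.014,-2.102,1.552],[.19,.866,1.407,.027,-2.035,1.522],[.151,.874,1.407,.047,-1.942,1.568],[.285,.866,1.407,.093,-1.877,1.454],[.111,.847,1.407,.068,-1.83,1.615],[.586,.787,1.407,.222,-1.9,1.216],[.802,.764,1.407,.328,-1.837,1.053],[.903,.761,1.408,.392,-1.779,.98],[.986,-.22,-.702,.603,-.791,.362],[.289,.255,-.874,2.052,-.161,-.615]])
P=np.array([[248.80,572.83,247.36],[419,256.8,548.6],[800.9,-41.1,486],[827.9,-10.4,468],[854.1,-44,467],[866.3,62.4,484.4],[872.3,-81.8,500.5],[784.5,264,569.5],[722.3,403.3,613.2],[691.2,468.6,635.2],[420,190.8,359.5],[554,200.6,145]])
MZ={0:[-.001,-.002,-1],11:[.509,.004,-.861],10:[.53,.071,-.845],9:[.529,.067,-.846],7:[.343,-.022,-.939]}
LO=np.array([-3.14,-1.21,-1.07,-3.16,-2.99,-3.1]);HI=np.array([3.14,2.06,1.41,2.05,-.16,3.1])
def e(a,t): return R.from_euler(a,t).as_matrix()
def chain(q,k,s4):
    h,L2,L3,a3,d,T=k
    A=e('z',q[0]); p=np.array([0,0,h]); pts=[p]
    A=A@e('y',q[1]); p=p+A@[0,0,L2]; pts.append(p)
    A=A@e('y',-q[2]); p=p+A@[L3,0,a3]; pts.append(p)
    A=A@e('x',s4*q[3]); p=p+A@[0,-d,0]; pts.append(p)
    A=A@e('y',-q[4]); p=p+A@[T,0,0]; pts.append(p)
    # tool frame before J6: z=A x ; 
    return A,p,pts
def res(k,s4):
    r=[]
    for i,q in enumerate(Q):
        A,p,_=chain(q,k,s4); r+=list(p-P[i])
        if i in MZ: r+=list(200*(A[:,0]-MZ[i]))
    return np.array(r)
if __name__=="__main__":
    for s4 in(1,-1):
        r=least_squares(res,[300,400,400,0,160,250],args=(s4,)); print(s4,r.x.round(1),np.abs(r.fun).max().round(1))
E
python3 kin.py
```

```text
1 [-220.9  731.2  408.7  204.6  187.7  131.1] 172.8
-1 [160.4 565.  421.8   0.  159.8 280.5] 0.4
```

```bash
cat > scan.py <<'E'
from kin import *
K=[160.4,565.,421.8,0,159.8,280.5]
SC=np.array([650.4,193.2,.1355])
def s2w(p): return R.from_euler('z',SC[2]).apply(np.asarray(p,float))+[SC[0],SC[1],0]
# head points (scope frame)
pts=[]
a=np.array([-20,0,305.]);b=np.array([-115,0,370.]);u=(b-a)/np.linalg.norm(b-a);n1=np.array([0,1,0]);n2=np.cross(u,n1)
for y in(-30,30):
    for t in np.linspace(0,1,12):
        for ang in np.linspace(0,2*np.pi,16,endpoint=False): pts.append(a+(b-a)*t+[0,y,0]+18*(np.cos(ang)*n1+np.sin(ang)*n2))
for ang in np.linspace(0,2*np.pi,24): 
    for z in (170,200,225): pts.append([35*np.cos(ang),35*np.sin(ang),z])
for y in np.linspace(-45,45,7):
    for z in np.linspace(225,330,6): pts.append([-35,y,z])
for x in np.linspace(-35,55,6):
    for z in np.linspace(225,330,6): pts+= [[x,-45,z],[x,45,z]]
HEAD=s2w(pts)
BASE=s2w([[x,y,58] for x in np.linspace(-110,110,12) for y in np.linspace(-90,200,16)])
def dseg(X,a,b):
    d=b-a; t=np.clip(((X-a)@d)/(d@d),0,1); return np.linalg.norm(X-a-t[:,None]*d,axis=1).min()
def clear(q):
    A,p,c=chain(q,K,-1); z=A[:,0]; tip=p+17*z
    rel=tip-z*72; # body from 54+19 behind tip
    cs=[]
    for X in(HEAD,BASE):
        cs.append(min(dseg(X,tip-z*115,tip-z*300)-48, dseg(X,c[3],c[2])-50, dseg(X,c[2],c[1])-50, dseg(X,tip-z*80,tip-z*115)-42 ))
    return cs
def ik(p,z,q0):
    f=lambda q:np.concatenate([chain(np.r_[q,0],K,-1)[1]-p,300*(chain(np.r_[q,0],K,-1)[0][:,0]-z)])
    best=None
    for s in q0:
        r=least_squares(f,np.clip(s,LO[:5]+.02,HI[:5]-.02),bounds=(LO[:5],HI[:5]))
        if r.cost<1 and (best is None or min((r.x-LO[:5]).min(),(HI[:5]-r.x).min())>best[1]): best=(r.x,min((r.x-LO[:5]).min(),(HI[:5]-r.x).min()))
    return best
seeds=[[.5,.2,-.6,.3,-.8],[.3,.3,-.8,1.5,-.5],[.6,.4,-.3,-.5,-1],[1,.0,-.7,.6,-.8]]
def zdir(az,th):
    a=np.deg2rad(az);t=np.deg2rad(th); return np.array([np.sin(t)*np.cos(a),np.sin(t)*np.sin(a),-np.cos(t)])
if __name__=="__main__":
  for az in(-50,-30,-10,8,30,50,70,90):
    for th in(15,20,25,30):
        o=[]
        for t in([-62,0,75],[-140,0,75]):
            g=ik(s2w(t),zdir(az,th),seeds)
            o.append("none" if g is None else (g[0].round(2).tolist(),round(float(g[1]),2),[round(float(v)) for v in clear(np.r_[g[0],0])]))
        print(az,th,o)
E
python3 scan.py
```

```text
-50 15 [([0.66, 0.51, -0.45, 0.44, -0.65], 0.49, [-34, 36]), ([0.73, 0.41, -0.65, 0.5, -0.57], 0.41, [10, 45])]
-50 20 [([0.68, 0.51, -0.52, 0.62, -0.63], 0.47, [-11, 35]), ([0.75, 0.41, -0.72, 0.69, -0.57], 0.35, [32, 45])]
-50 25 [([0.68, 0.51, -0.59, 0.8, -0.63], 0.47, [8, 32]), ([0.75, 0.42, -0.77, 0.87, -0.58], 0.3, [54, 44])]
-50 30 [([0.69, 0.52, -0.64, 0.97, -0.65], 0.43, [15, 30]), ([0.75, 0.43, -0.81, 1.02, -0.62], 0.26, [77, 44])]
-30 15 [([0.65, 0.48, -0.52, 0.5, -0.52], 0.36, [-41, 36]), ([0.71, 0.38, -0.74, 0.61, -0.44], 0.28, [24, 47])]
-30 20 [([0.63, 0.47, -0.64, 0.82, -0.44], 0.28, [-19, 35]), ([0.66, 0.37, -0.85, 1.0, -0.39], 0.22, [46, 48])]
-30 25 [([0.58, 0.46, -0.74, 1.19, -0.42], 0.26, [4, 33]), ([0.59, 0.36, -0.92, 1.37, -0.4], 0.15, [68, 48])]
-30 30 [([0.52, 0.45, -0.8, 1.49, -0.45], 0.27, [23, 30]), ([0.54, 0.37, -0.96, 1.62, -0.45], 0.11, [89, 48])]
-10 15 [([0.62, 0.46, -0.56, 0.49, -0.41], 0.25, [-38, 36]), ([0.66, 0.36, -0.79, 0.68, -0.31], 0.15, [35, 48])]
-10 20 [([0.53, 0.43, -0.74, 1.06, -0.26], 0.1, [-17, 35]), ([0.45, 0.33, -0.94, 1.52, -0.2], 0.
[... 1165 characters left out ...]
7], 0.41, [11, 44])]
70 25 [([0.38, 0.48, -0.2, -0.54, -0.65], 0.49, [-47, 33]), ([0.42, 0.38, -0.38, -0.59, -0.58], 0.42, [9, 44])]
70 30 [([0.33, 0.48, -0.19, -0.68, -0.67], 0.51, [-48, 30]), ([0.35, 0.39, -0.36, -0.74, -0.6], 0.44, [0, 42])]
90 15 [([0.44, 0.52, -0.15, -0.33, -0.81], 0.65, [-48, 36]), ([0.49, 0.42, -0.34, -0.35, -0.72], 0.56, [-21, 42])]
90 20 [([0.39, 0.53, -0.13, -0.44, -0.83], 0.67, [-49, 35]), ([0.43, 0.43, -0.31, -0.48, -0.75], 0.59, [-24, 41])]
90 25 [([0.34, 0.53, -0.1, -0.55, -0.86], 0.7, [-42, 32]), ([0.37, 0.43, -0.28, -0.59, -0.78], 0.62, [-30, 40])]
90 30 [([0.29, 0.54, -0.08, -0.66, -0.9], 0.74, [-28, 30]), ([0.31, 0.45, -0.26, -0.7, -0.83], 0.67, [-38, 37])]
```

```bash
cat > s2.py <<'E'
from scan import *
RE=np.array([574.2,-270,.024])
r2w=lambda p:R.from_euler('z',RE[2]).apply(np.asarray(p,float))+[RE[0],RE[1],0]
for az in(-10,0,8,15,25):
    for th in(8,11,13,15,17):
        o=[]
        for P in(s2w([-104,0,48]),s2w([-190,0,48]),s2w([-140,0,52]),s2w([-145,0,150]),r2w([-45,0,44])):
            g=ik(P,zdir(az,th),seeds+[[-.2,.2,-.6,0,-.8]])
            o.append("none" if g is None else (g[0][[3,4]].round(2).tolist(),g[0][2].round(2),round(float(g[1]),2),[round(float(v)) for v in clear(np.r_[g[0],0])][0]))
        print(az,th,*o)
E
python3 s2.py
```

```text
-10 8 ([0.22, -0.49], np.float64(-0.52), 0.33, -13) ([0.3, -0.37], np.float64(-0.75), 0.21, 58) ([0.24, -0.45], np.float64(-0.61), 0.29, 10) ([0.16, -0.71], np.float64(-0.49), 0.55, 2) ([-0.01, -0.53], np.float64(-0.4), 0.37, 187)
-10 11 ([0.37, -0.4], np.float64(-0.6), 0.24, -5) ([0.59, -0.27], np.float64(-0.86), 0.11, 71) ([0.42, -0.36], np.float64(-0.7), 0.2, 23) ([0.25, -0.65], np.float64(-0.55), 0.49, 11) ([-0.01, -0.45], np.float64(-0.43), 0.29, 188)
-10 13 ([0.53, -0.33], np.float64(-0.67), 0.17, 3) ([0.99, -0.19], np.float64(-0.96), 0.03, 80) ([0.63, -0.29], np.float64(-0.78), 0.13, 31) ([0.31, -0.6], np.float64(-0.6), 0.44, 17) ([-0.02, -0.4], np.float64(-0.45), 0.24, 188)
-10 15 ([0.8, -0.26], np.float64(-0.76), 0.1, 11) ([1.46, -0.16], np.float64(-1.02), 0.0, 88) ([0.98, -0.22], np.float64(-0.87), 0.06, 40) ([0.39, -0.55], np.float64(-0.64), 0.39, 23) ([-0.02, -0.35], np.float64(-0.48), 0.19, 189)
-10 17 ([1.24, -0.19], np.float64(-0.84), 0.03, 19) none ([1.45, -0.17], np.float64(-0.93), 0.01, 49) ([0.49, -0.51], np.float64(-0.69), 0.35, 29) ([-0.03, -0.3], np.float64(-0.5
[... 3122 characters left out ...]
 -0.36], np.float64(-0.61), 0.2, 23) ([0.07, -0.63], np.float64(-0.51), 0.47, 11) ([-0.22, -0.61], np.float64(-0.3), 0.45, 222)
25 13 ([0.12, -0.34], np.float64(-0.56), 0.18, 3) ([0.32, -0.18], np.float64(-0.83), 0.02, 80) ([0.17, -0.29], np.float64(-0.66), 0.13, 32) ([0.09, -0.57], np.float64(-0.54), 0.41, 17) ([-0.27, -0.6], np.float64(-0.3), 0.44, 230)
25 15 ([0.17, -0.27], np.float64(-0.6), 0.11, 11) none ([0.26, -0.21], np.float64(-0.71), 0.05, 41) ([0.12, -0.52], np.float64(-0.57), 0.36, 24) ([-0.32, -0.59], np.float64(-0.3), 0.43, 238)
25 17 ([0.28, -0.18], np.float64(-0.66), 0.02, 19) none none ([0.15, -0.46], np.float64(-0.61), 0.3, 30) ([-0.37, -0.59], np.float64(-0.29), 0.43, 248)
```

Run:
```python
from scan import *
for P in ([430,190,359],[430,90,380],[420,-20,380],[400,-20,380],[380,-20,380],[360,-20,380],[340,-20,380],[380,-20,450],[360,-20,450]):
    g=ik(np.array(P,float),np.array([.509,.004,-.861]),[[.9,-.2,-.7,.6,-.8],[.3,-.2,-.8,.1,-.6],[.3,-.5,-.9,.1,-.6]])
    print(P,None if g is None else (g[0].round(2),g[1].round(2)))
from plan import *
inc([[530,198,190],[470,195,300],[430,190,359],[425,90,380],[410,-20,390]])
```

```text
[430, 190, 359] (array([ 0.98, -0.17, -0.65,  0.59, -0.86]), np.float64(0.42))
[430, 90, 380] (array([ 0.79, -0.28, -0.65,  0.49, -0.87]), np.float64(0.42))
[420, -20, 380] (array([ 0.5 , -0.33, -0.63,  0.33, -0.82]), np.float64(0.44))
[400, -20, 380] (array([ 0.54, -0.38, -0.66,  0.35, -0.85]), np.float64(0.41))
[380, -20, 380] (array([ 0.59, -0.43, -0.69,  0.37, -0.89]), np.float64(0.38))
[360, -20, 380] (array([ 0.65, -0.49, -0.72,  0.39, -0.93]), np.float64(0.35))
[340, -20, 380] (array([ 0.72, -0.54, -0.75,  0.41, -0.99]), np.float64(0.32))
[380, -20, 450] (array([ 0.6 , -0.44, -0.52,  0.33, -1.06]), np.float64(0.55))
[360, -20, 450] (array([ 0.66, -0.49, -0.54,  0.35, -1.1 ]), np.float64(0.53))
[530 198 190] -> [0.0022, 0.0028, -0.0512]
[470 195 300] -> [0.0062, 0.0059, -0.1764]
[430 190 359] -> [0.0012, 0.0101, -0.2476]
[425  90 380] -> [-0.0047, 0.11, -0.2686]
[410 -20 390] -> [-0.026, 0.2182, -0.2852]
```

```bash
cat > sim.py <<'E'
from scan import *
# J6: M = A @ B @ Rz ; find B, sign
Ms={0:(np.array([[.917,-.399,-.001],[-.399,-.917,-.002],[0,.002,-1]]),Q[0]),11:(np.array([[.854,.107,.509],[.122,-.993,.004],[.506,.059,-.861]]),Q[11]),9:(np.array([[.837,.141,.529],[.124,-.99,.067],[.533,.009,-.846]]),Q[9])}
B0=np.array([[0,0,1],[0,1,0],[-1,0,0]],float).T.T
for i,(M,q) in Ms.items():
    A=chain(q,K,-1)[0]; D=A.T@M   # columns: x,y,z in A frame; z ~ e_x
    # angle of tool x in (Ay,Az)
    if __name__=="__main__": print(i,D[:,2].round(3),np.degrees(np.arctan2(D[2,0],D[1,0])).round(2),np.degrees(q[5]).round(2), np.linalg.det(D).round(2))
E
python3 sim.py
```

```text
0 [ 1.  0. -0.] -165.16 -14.82 1.0
11 [ 1.    -0.     0.001] -144.78 -35.24 1.0
9 [ 1. -0.  0.] 123.85 56.15 1.0
```

```bash
cat >> sim.py <<'E'
def fk(q):
    A,p,_=chain(q,K,-1); a=np.pi-q[5]
    x=A@[0,np.cos(a),np.sin(a)]; z=A[:,0]; return p,np.c_[x,np.cross(z,x),z]
def step(q,shift,turn,W):
    """result of commanding pose; W mm per rad"""
    p0,M0=fk(q); pt=p0+M0@(np.array(shift)*1000); Mt=M0@e('z',np.deg2rad(turn))
    def f(x):
        p,M=fk(x); return np.r_[p-pt,W*R.from_matrix(M.T@Mt).as_rotvec()]
    r=least_squares(f,np.clip(q,LO+1e-3,HI-1e-3),bounds=(LO,HI)); return r.x
def show(q):
    p,M=fk(q); z=M[:,2]; return p.round(0),"z",z.round(3),"yz",M[2,1].round(3),"q",q.round(2)
if __name__=="__main__":
    for W in (100,200,300,500,1000):
        q=Q[2]; print(W,show(step(q,[.36,0,-.18],0,W)))
        q=Q[3]; print(W,show(step(q,[.12,.04,-.06],0,W)))
        q=Q[10]; print(W,show(step(q,[-.02,.028,.271],0,W)))
E
python3 sim.py
```

```text
0 [ 1.  0. -0.] -165.16 -14.82 1.0
11 [ 1.    -0.     0.001] -144.78 -35.24 1.0
9 [ 1. -0.  0.] 123.85 56.15 1.0
100 (array([1103.,    6.,  647.]), 'z', array([ 0.964, -0.07 , -0.256]), 'yz', np.float64(0.195), 'q', array([ 0.21,  0.97,  1.41,  0.4 , -0.75,  1.4 ]))
100 (array([934., -34., 528.]), 'z', array([ 0.508, -0.051, -0.86 ]), 'yz', np.float64(0.116), 'q', array([ 0.18,  0.86,  1.41,  0.14, -1.6 ,  1.56]))
100 (array([551., 181., 122.]), 'z', array([ 0.472, -0.022, -0.882]), 'yz', np.float64(0.078), 'q', array([ 0.26,  0.28, -0.89,  2.05, -0.16, -0.59]))
200 (array([1038.,    6.,  596.]), 'z', array([ 0.828, -0.052, -0.559]), 'yz', np.float64(0.159), 'q', array([ 0.22,  0.9 ,  1.41,  0.26, -1.13,  1.49]))
200 (array([908., -33., 508.]), 'z', array([ 0.404, -0.041, -0.914]), 'yz', np.float64(0.093), 'q', array([ 0.17,  0.86,  1.41,  0.11, -1.71,  1.56]))
200 (array([552., 183., 126.]), 'z', array([ 0.478, -0.018, -0.878]), 'yz', np.float64(0.076), 'q', array([ 0.26,  0.28, -0.89,  2.05, -0.16, -0.59]))
300 (array([980.,   5., 550.]), 'z', array([ 0.652, -0.041, -0.757]), 'yz',
[... 586 characters left out ...]
1, -0.981]), 'yz', np.float64(0.045), 'q', array([ 0.17,  0.87,  1.41,  0.06, -1.92,  1.55]))
500 (array([552., 196., 141.]), 'z', array([ 0.502, -0.001, -0.865]), 'yz', np.float64(0.063), 'q', array([ 0.28,  0.26, -0.88,  2.05, -0.16, -0.61]))
1000 (array([848.,   4., 463.]), 'z', array([ 0.131, -0.012, -0.991]), 'yz', np.float64(0.029), 'q', array([ 0.21,  0.88,  1.41,  0.04, -1.98,  1.51]))
1000 (array([842., -30., 462.]), 'z', array([ 0.112, -0.013, -0.994]), 'yz', np.float64(0.027), 'q', array([ 0.17,  0.88,  1.41,  0.03, -2.  ,  1.55]))
1000 (array([547., 220., 156.]), 'z', array([ 0.523,  0.027, -0.852]), 'yz', np.float64(0.042), 'q', array([ 0.32,  0.24, -0.87,  2.05, -0.16, -0.64]))
```

```bash
cat > s3.py <<'E'
from sim import *
W=600
M0=Ms[11][0]; U,_,Vt=np.linalg.svd(M0); M0=U@Vt
def ikf(p,M,seeds,L=LO,H=HI):
    best=None
    for s in seeds:
        f=lambda x:np.r_[fk(x)[0]-p,300*R.from_matrix(fk(x)[1].T@M).as_rotvec()]
        r=least_squares(f,np.clip(s,L+.01,H-.01),bounds=(L,H))
        if r.cost<1:
            m=min((r.x-L).min(),(H-r.x).min())
            if best is None or m>best[1]: best=(r.x,m)
    return best
if __name__=="__main__":
  S=[[.9,-.2,-.7,.6,-.8,.4],[.3,-.2,-.8,.1,-.6,.9],[.3,.2,-.8,.3,-.3,1]]
  for P in ([380,-20,300],[380,-20,200],[450,-20,250],[450,-50,200],[420,100,250],[450,-150,200],[450,-250,200],[400,-200,300],[350,-100,300]):
    g=ikf(np.array(P,float),M0,S)
    if g is None: print(P,"none"); continue
    print(P,g[0].round(2))
    for d in([-150,0,0],[-150,0,-100],[-150,-100,0],[-150,100,0],[-150,0,100],[0,0,-150]):
        q=step(g[0],M0.T@np.array(d)/1000,0,W); a=show(q); print("   ",d,a[0],a[2],a[4],a[6])
E
python3 s3.py
```

```text
[380, -20, 300] [ 0.56 -0.39 -0.89  0.46 -0.65  0.83]
    [-150, 0, 0] [274. -28. 299.] [ 0.493  0.009 -0.87 ] 0.052 [ 1.36 -0.87 -1.01  0.52 -1.33  0.23]
    [-150, 0, -100] [266. -40. 259.] [ 0.455  0.024 -0.89 ] 0.034 [ 1.04 -0.77 -1.07  0.46 -1.05  0.47]
    [-150, -100, 0] [ 230. -120.  300.] [ 0.509  0.004 -0.861] 0.059 [ 0.69 -0.88 -0.97  0.37 -1.08  0.9 ]
    [-150, 100, 0] [251.  94. 300.] [ 0.5   -0.004 -0.866] 0.065 [ 2.16 -0.81 -0.98  0.43 -1.7  -0.48]
    [-150, 0, 100] [275. -27. 400.] [ 0.491  0.008 -0.871] 0.053 [ 1.41 -0.84 -0.77  0.5  -1.55  0.3 ]
    [0, 0, -150] [399. -37. 189.] [ 0.464  0.038 -0.885] 0.024 [ 0.34 -0.16 -1.07  0.57 -0.22  0.84]
[380, -20, 200] none
[450, -20, 250] [ 0.39 -0.16 -0.91  0.56 -0.37  0.83]
    [-150, 0, 0] [306. -23. 263.] [ 0.497  0.008 -0.867] 0.054 [ 0.81 -0.59 -1.07  0.53 -0.78  0.57]
    [-150, 0, -100] [333. -55. 204.] [ 0.451  0.057 -0.89 ] 0.006 [ 0.43 -0.35 -1.07  0.34 -0.42  1.  ]
    [-150, -100, 0] [ 300. -120.  250.] [ 0.509  0.004 -0.861] 0.059 [ 0.25 -0.49 -0.98  0.23 -0.57  1.29]
    [-150, 100, 0] [305.  82. 265.] [ 0.
[... 3006 characters left out ...]
5 -0.29  2.19]
[350, -100, 300] [ 0.29 -0.42 -0.83  0.23 -0.66  1.26]
    [-150, 0, 0] [ 220. -124.  299.] [ 0.501  0.019 -0.865] 0.045 [ 0.68 -0.9  -0.96  0.34 -1.11  0.92]
    [-150, 0, -100] [ 209. -136.  215.] [ 0.497  0.038 -0.867] 0.028 [ 0.23 -0.7  -1.07  0.12 -0.69  1.4 ]
    [-150, -100, 0] [ 200. -200.  300.] [ 0.509  0.004 -0.861] 0.059 [-0.47 -0.49 -0.66 -0.3  -0.94  2.29]
    [-150, 100, 0] [274.  -3. 299.] [ 0.48   0.007 -0.877] 0.053 [ 1.52 -0.85 -1.    0.51 -1.41  0.1 ]
    [-150, 0, 100] [ 220. -125.  400.] [ 0.5    0.02  -0.866] 0.044 [ 0.68 -0.86 -0.71  0.31 -1.31  1.  ]
    [0, 0, -150] [ 354. -117.  166.] [ 0.493  0.033 -0.87 ] 0.031 [ 0.14 -0.17 -1.07  0.23 -0.16  1.34]
```

```bash
cat > s4.py <<'E'
from s3 import *
g=ikf(np.array([450,-20,250.]),M0,[[.4,-.16,-.9,.56,-.37,.83]]); 
for d in([0,0,-100],[-40,0,-80],[-60,-30,-60],[0,60,-80],[0,-60,-80]):
    q=g[0]; print(d)
    for i in range(8):
        p,M=fk(q); q=step(q,M.T@np.array(d)/1000,0,W); a=show(q); print("  ",a[0],a[2],a[4],a[6])
        if a[0][2]<100: break
E
python3 s4.py
```

```text
[0, 0, -100]
   [449. -22. 188.] [ 0.467  0.01  -0.884] 0.049 [ 0.27 -0.05 -1.04  0.82 -0.16  0.64]
   [459. -43. 137.] [ 0.4    0.062 -0.915] -0.006 [ 0.27  0.09 -0.92  0.31 -0.16  1.14]
   [464. -63.  44.] [ 0.382  0.121 -0.916] -0.062 [ 0.13  0.32 -0.7  -0.45 -0.16  2.02]
[-40, 0, -80]
   [420. -28. 196.] [ 0.48   0.021 -0.877] 0.04 [ 0.31 -0.13 -1.07  0.73 -0.19  0.7 ]
   [393. -50. 157.] [ 0.43   0.064 -0.901] -0.003 [ 0.3  -0.09 -1.07  0.43 -0.16  1.  ]
   [355. -78.  74.] [ 0.425  0.126 -0.896] -0.06 [ 0.1   0.1  -0.88 -0.55 -0.16  2.15]
[-60, -30, -60]
   [396. -57. 204.] [ 0.494  0.016 -0.869] 0.047 [ 0.29 -0.2  -1.07  0.59 -0.23  0.86]
   [ 345. -109.  157.] [ 0.478  0.053 -0.877] 0.012 [ 0.17 -0.17 -1.07  0.16 -0.17  1.38]
   [ 285. -139.   97.] [ 0.478  0.053 -0.877] 0.012 [-0.1  -0.06 -0.96 -0.53 -0.2   2.3 ]
[0, 60, -80]
   [458.  41. 195.] [ 0.482  0.004 -0.876] 0.056 [ 0.32 -0.04 -1.07  1.17 -0.16  0.25]
   [463. 124. 137.] [ 0.462 -0.055 -0.885] 0.105 [ 0.19  0.11 -1.07  2.05 -0.16 -0.53]
   [466. 197.  82.] [ 0.436 -0.084 -0.896] 0.128 [ 0.39  0.28 -1.03  2.05 -0.28 -0.73]
[0, -60, -80]
   [451. -86. 187.] [ 0.49   0.019 -0.872] 0.044 [ 0.18 -0.03 -0.95  0.44 -0.16  1.11]
   [ 451. -152.  109.] [ 0.487  0.034 -0.873] 0.03 [-0.03  0.18 -0.73 -0.31 -0.16  2.03]
   [ 451. -212.   29.] [ 0.487  0.034 -0.873] 0.03 [-0.34  0.39 -0.54 -0.86 -0.26  2.84]
```

```bash
cat > s5.py <<'E'
from s3 import *
from concurrent.futures import ProcessPoolExecutor
import itertools,sys
tgt=np.array([.223,.031])
def ev(a):
    M,P,d=a
    g=ikf(np.array(P,float),M,[[.4,-.16,-.8,.4,-.5,.9]])
    if g is None or g[1]<.005: return None
    q=step(g[0],M.T@np.array(d,float)/1000,0,W)
    p,M2=fk(q)
    c=np.linalg.norm(M2[:2,2]-tgt)+.5*abs(M2[2,1])+ (.3 if not -.3<q[3]<1.2 else 0)
    if p[2]<130: return None
    return c,P,d,q,M2
def best(M,n=4):
    acts=[(M,P,d) for P in itertools.product([400,450,500],[-150,-80,-20,40,100],[180,230,280]) for d in([0,0,-100],[-70,0,-70],[-100,0,0],[0,50,-90],[0,-50,-90],[-60,-60,-60],[-60,60,-60])]
    with ProcessPoolExecutor() as ex: r=[x for x in ex.map(ev,acts,chunksize=8) if x]
    r.sort(key=lambda x:x[0]); return r[:n]
if __name__=="__main__":
    M=M0
    for i in range(7):
        r=best(M)
        for x in r[:2]: print(i,round(x[0],3),x[1],x[2],show(x[3]))
        M=r[0][4]
        if r[0][0]<.05: break
E
time timeout 500 python3 s5.py
```

```text
0 0.243 (400, -20, 230) [0, 0, -100] (array([415., -37., 177.]), 'z', array([ 0.455,  0.04 , -0.89 ]), 'yz', np.float64(0.021), 'q', array([ 0.29, -0.1 , -1.07,  0.63, -0.16,  0.81]))
0 0.243 (500, -20, 230) [0, 0, -100] (array([507., -30., 173.]), 'z', array([ 0.452,  0.031, -0.892]), 'yz', np.float64(0.028), 'q', array([ 0.26,  0.09, -0.89,  0.57, -0.16,  0.9 ]))
1 0.179 (500, -20, 180) [0, 50, -90] (array([513.,  18., 133.]), 'z', array([ 0.388,  0.074, -0.919]), 'yz', np.float64(-0.018), 'q', array([ 0.36,  0.18, -0.85,  0.44, -0.16,  0.94]))
1 0.186 (400, 40, 230) [-70, 0, -70] (array([355.,  33., 202.]), 'z', array([ 0.407,  0.055, -0.912]), 'yz', np.float64(0.001), 'q', array([ 0.69, -0.28, -1.07,  0.51, -0.46,  0.6 ]))
2 0.13 (400, 100, 180) [-70, 0, -70] (array([361., 100., 157.]), 'z', array([ 0.323,  0.083, -0.943]), 'yz', np.float64(-0.035), 'q', array([ 0.8 , -0.11, -1.07,  0.51, -0.36,  0.46]))
2 0.131 (400, 100, 180) [-60, 60, -60] (array([360., 169., 158.]), 'z', array([ 0.341,  0.066, -0.938]), 'yz', np.float64(-0.016), 'q', array([ 0.93, -0.06, -1.07,  0.7 , -0.37, 
[... 845 characters left out ...]
82, -0.962]), 'yz', np.float64(-0.042), 'q', array([ 0.81, -0.06, -1.07,  0.41, -0.34,  0.54]))
5 0.091 (400, 100, 230) [-100, 0, 0] (array([300., 100., 230.]), 'z', array([ 0.277,  0.079, -0.958]), 'yz', np.float64(-0.037), 'q', array([ 1.05, -0.36, -0.93,  0.28, -0.81,  0.5 ]))
6 0.085 (400, -150, 180) [-100, 0, 0] (array([ 300., -150.,  180.]), 'z', array([ 0.261,  0.082, -0.962]), 'yz', np.float64(-0.042), 'q', array([-0.07, -0.16, -0.79, -0.16, -0.69,  1.89]))
6 0.085 (400, 100, 280) [-60, -60, -60] (array([340.,  40., 220.]), 'z', array([ 0.261,  0.082, -0.962]), 'yz', np.float64(-0.042), 'q', array([ 0.69, -0.26, -0.86,  0.16, -0.72,  0.92]))
real	1m15.480s
user	3m47.363s
sys	0m0.733s
```

Request:
jog_arm(
  increments=[
    [0.002,0.003,-0.05,0],
    [0.005,0.005,-0.11,0],
    [0.006,0.006,-0.17,0],
    [0.003,0.008,-0.21,0],
    [0.001,0.01,-0.248,0],
    [0,0.06,-0.26,0],
    [-0.005,0.11,-0.268,0],
    [-0.005,0.11,-0.268,0],
  ],
)

```text
clock: 12.52
position: [422.9, 87.8, 382.4]
ee_rot: [0.962, 0.059, 0.266, 0.012]
contact_force: [1.1, 0.3, -0.3]
gripper_width: 0.0
```

```bash
python3 st.py
python3 - <<'E'
from plan import *
inc([[400,60,300],[400,60,230],[330,60,160]])
E
```

```text
t 12.525 p [422.9  87.8 382.4] q [ 0.801 -0.299 -0.657  0.492 -0.874  0.638] F [ 1.1  0.3 -0.3] w 0.0
[[ 0.851  0.108  0.513]
 [ 0.121 -0.993  0.009]
 [ 0.511  0.055 -0.858]]
[400  60 300] -> [-0.0649, 0.0206, 0.0587]
[400  60 230] -> [-0.1007, 0.0168, 0.1188]
[330  60 160] -> [-0.196, 0.0054, 0.1429]
```

Request:
jog_arm(
  increments=[
    [-0.035,0.015,0.03,0],
    [-0.065,0.02,0.06,0],
    [-0.1,0.017,0.119,0],
    [-0.15,0.011,0.131,0],
    [-0.2,0.005,0.143,0],
  ],
)

```text
clock: 13.15
position: [365.5, 60.1, 228.5]
ee_rot: [0.969, 0.06, 0.239, 0.008]
contact_force: [0.4, -0.1, 0.3]
gripper_width: 0.0
```

```bash
python3 st.py
python3 - <<'E'
from plan import *
s=read_state();p=s["position"]; inc([p+[-50,0,-50],p+[-90,0,-90]])
E
```

```text
t 13.15 p [365.5  60.1 228.5] q [ 0.777 -0.294 -1.069  0.674 -0.53   0.373] F [ 0.4 -0.1  0.3] w 0.0
[[ 0.879  0.112  0.463]
 [ 0.119 -0.993  0.013]
 [ 0.461  0.044 -0.886]]
[315.  60. 178.] -> [-0.067, -0.0078, 0.0211]
[275.  60. 138.] -> [-0.1206, -0.014, 0.0381]
```

Request:
jog_arm(
  increments=[
    [-0.055,-0.01,0.025,0],
    [-0.11,-0.02,0.05,0],
  ],
)

```text
clock: 13.4
position: [337.1, 69.5, 218.3]
ee_rot: [0.976, 0.061, 0.211, 0.003]
contact_force: [-0.8, 0.8, 0.2]
gripper_width: 0.0
```

Request:
jog_arm(
  increments=[
    [-0.05,-0.01,0.03,0],
    [-0.1,-0.02,0.06,0],
  ],
)

```text
clock: 13.65
position: [314.8, 84.0, 205.4]
ee_rot: [0.981, 0.062, 0.184, 0.001]
contact_force: [-0.2, -0.4, 0.8]
gripper_width: 0.3
```

```bash
python3 st.py
```

```text
t 13.65 p [314.8  84.  205.4] q [ 1.018 -0.333 -1.069  0.492 -0.676  0.316] F [-0.2 -0.4  0.8] w 0.3
[[ 0.925  0.121  0.361]
 [ 0.121 -0.992  0.022]
 [ 0.36   0.024 -0.932]]
```

Request:
jog_arm(
  increments=[
    [-0.045,-0.01,0.035,0],
    [-0.09,-0.02,0.07,0],
  ],
)

```text
clock: 13.9
position: [298.4, 104.4, 187.8]
ee_rot: [0.986, 0.062, 0.156, -0.0]
contact_force: [0.5, -0.1, 0.1]
gripper_width: -0.1
```

Request:
jog_arm(
  increments=[
    [-0.045,-0.01,0.035,0],
    [-0.09,-0.02,0.07,0],
  ],
)

```text
clock: 14.15
position: [275.9, 130.7, 169.8]
ee_rot: [0.99, 0.062, 0.129, 0.003]
contact_force: [-0.3, -0.2, -0.2]
gripper_width: 0.4
```

```bash
python3 st.py
```

```text
t 14.15 p [275.9 130.7 169.8] q [ 1.223 -0.256 -1.069  0.379 -0.693  0.189] F [-0.3 -0.2 -0.2] w 0.4
[[ 0.959  0.123  0.255]
 [ 0.124 -0.992  0.011]
 [ 0.255  0.021 -0.967]]
```

Request:
jog_arm(
  increments=[
    [-0.04,0.02,0.03,0],
  ],
)

```text
clock: 14.28
position: [266.0, 116.2, 163.6]
ee_rot: [0.992, 0.064, 0.11, 0.004]
contact_force: [-0.1, -0.3, 0.4]
gripper_width: 0.0
```

```bash
python3 st.py
python3 - <<'E'
from sim import *
s=__import__('bench').read_state(); q=np.array(s["joints"])
from s3 import ikf
M=R.from_quat(s["ee_rot"]).as_matrix(); z=M[:,2]
Mr=M@e('z',-np.pi/2); Mr2=M@e('z',np.pi/2)
for nm,P,MM in (("pre",[-190,0,90],M),("pre2",[-190,0,90],Mr),("c1",[-108,0,90],Mr),("c1",[-106,0,48],Mr),("c1",[-106,0,48],Mr2),("d1",[-150,0,48],Mr),("d1",[-190,0,48],Mr),("g",[-140,0,52],M)):
    g=ikf(s2w(P),MM,[[.6,.4,-.6,.3,-.4,1],[.6,.4,-.6,.3,-.4,-.5],[.6,.4,-.6,.3,-.4,2.5]])
    print(nm,P,None if g is None else (g[0].round(2),g[1].round(3),clear(g[0])))
E
```

```text
t 14.275 p [266.  116.2 163.6] q [ 1.215 -0.271 -1.068  0.314 -0.714  0.253] F [-0.1 -0.3  0.4] w 0.0
[[ 0.968  0.126  0.218]
 [ 0.128 -0.992  0.006]
 [ 0.217  0.022 -0.976]]
pre [-190, 0, 90] (array([ 0.73,  0.27, -0.81,  0.42, -0.35,  0.58]), np.float64(0.192), [np.float64(75.05091394973216), np.float64(90.43518136409045)])
pre2 [-190, 0, 90] (array([ 0.73,  0.27, -0.81,  0.42, -0.35,  2.15]), np.float64(0.192), [np.float64(75.0509139497323), np.float64(90.43518136409043)])
c1 [-108, 0, 90] (array([ 0.65,  0.38, -0.58,  0.3 , -0.44,  2.35]), np.float64(0.281), [np.float64(-2.9083844456791184), np.float64(52.35160896012877)])
c1 [-106, 0, 48] (array([ 0.64,  0.45, -0.65,  0.42, -0.31,  2.24]), np.float64(0.152), [np.float64(7.181064487471481), np.float64(10.640224319966052)])
c1 [-106, 0, 48] (array([ 0.64,  0.45, -0.65,  0.42, -0.31, -0.9 ]), np.float64(0.152), [np.float64(7.181064487471453), np.float64(10.640224319966002)])
d1 [-150, 0, 48] (array([ 0.66,  0.39, -0.8 ,  0.59, -0.23,  2.05]), np.float64(0.073), [np.float64(44.55622484719868), np.float64(32.5479788483525)])
d1 [-190, 0, 48] (array([ 0.63,  0.34, -0.95,  0.87, -0.16,  1.78]), np.float64(0.0), [np.float64(80.90139872176437), np.float64(64.95656753019537)])
g [-140, 0, 52] (array([ 0.66,  0.4 , -0.75,  0.51, -0.27,  0.56]), np.float64(0.109), [np.float64(33.974612370324365), np.float64(28.79541786367885)])
```

Run:
```python
from plan import *
inc([w(SC,[[-240,0,150]])[0]])
```

```text
[413. 161. 150.] -> [0.1446, -0.026, 0.0455]
```

Request:
jog_arm(
  increments=[
    [0.02,0,0,10],
    [0.04,-0.005,0.005,20],
    [0.06,-0.01,0.01,30],
    [0.08,-0.015,0.02,40],
    [0.1,-0.02,0.03,50],
    [0.12,-0.023,0.04,60],
    [0.145,-0.026,0.045,70],
    [0.145,-0.026,0.045,80],
    [0.145,-0.026,0.045,90],
    [0.145,-0.026,0.045,90],
  ],
  hand=1,
)

```text
clock: 15.52
position: [412.6, 160.6, 150.8]
ee_rot: [0.747, -0.655, 0.081, -0.075]
contact_force: [1.4, -0.2, -0.3]
gripper_width: 85.4
```

```bash
python3 st.py
python3 - <<'E'
from plan import *
loc()
inc([w(SC,[[x,0,z]])[0] for x,z in((-220,70),(-190,58),(-150,58),(-125,58),(-110,58))])
E
```

```text
t 15.525 p [412.6 160.6 150.8] q [ 0.831  0.092 -0.801  0.308 -0.544 -0.953] F [ 1.4 -0.2 -0.3] w 85.4
[[ 0.128 -0.967  0.218]
 [-0.991 -0.13   0.006]
 [ 0.022 -0.217 -0.976]]
t 15.53 local [-2.401e+02 -2.000e-01  1.508e+02] F [ 1.4 -0.2 -0.3] w 85.4
[432. 163.  70.] -> [-0.0021, -0.002, 0.0832]
[462. 168.  58.] -> [-0.0026, -0.0287, 0.1014]
[502. 173.  58.] -> [-0.0028, -0.0678, 0.1101]
[527. 176.  58.] -> [-0.003, -0.0922, 0.1155]
[541. 178.  58.] -> [-0.0031, -0.1068, 0.1188]
```

Request:
jog_arm(
  increments=[
    [-0.001,-0.001,0.045,0],
    [-0.002,-0.002,0.083,0],
    [-0.0026,-0.029,0.1014,0],
    [-0.0028,-0.05,0.106,0],
    [-0.0028,-0.068,0.11,0],
    [-0.003,-0.08,0.113,0],
    [-0.003,-0.092,0.1155,0],
    [-0.003,-0.092,0.1155,0],
  ],
)

```text
clock: 16.52
position: [527.0, 176.9, 58.3]
ee_rot: [0.748, -0.654, 0.081, -0.075]
contact_force: [-0.1, -0.7, 0.1]
gripper_width: 85.4
```

```bash
python3 st.py
python3 - <<'E'
from plan import *
loc()
im=get_image("side")[:,:,::-1]; cv2.imwrite("pics/a2.png",save(im,240,80,360,180,6))
im=get_image("top")[:,:,::-1]; cv2.imwrite("pics/a2t.png",save(im,200,130,310,225,6))
E
```

```text
t 16.525 p [527.  176.9  58.3] q [ 0.656  0.411 -0.69   0.427 -0.315 -0.919] F [-0.1 -0.7  0.1] w 85.4
[[ 0.131 -0.967  0.219]
 [-0.991 -0.133  0.007]
 [ 0.022 -0.218 -0.976]]
t 16.52 local [-124.5    0.5   58.3] F [-0.1 -0.7  0.1] w 85.4
```

View pics/a2.png

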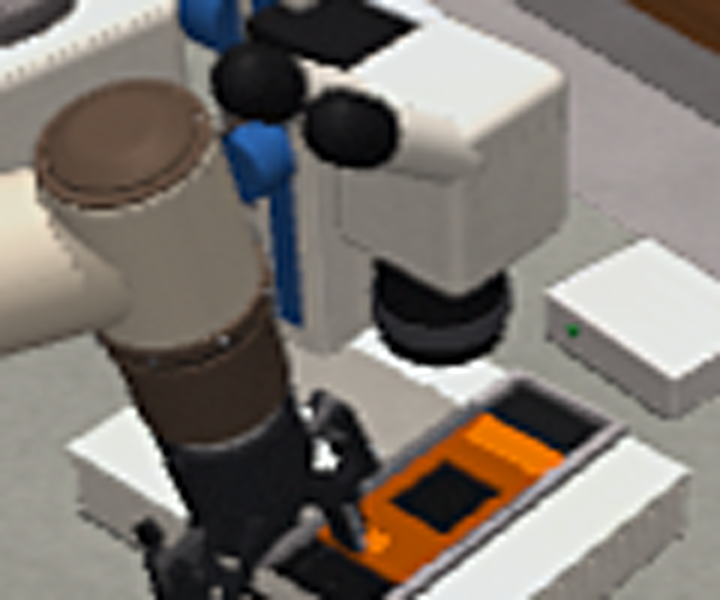

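View pics/a2t.png

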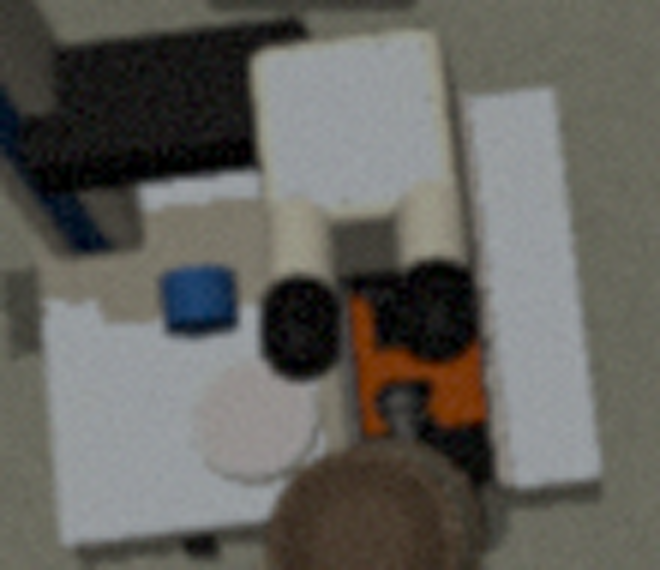

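Request:
jog_arm(
  increments=[
    [0,-0.007,0.002,0],
    [0,-0.0137,0.006,0],
    [0,-0.0137,0.006,0],
    [0,-0.013,0.009,0],
    [0,-0.013,0.009,0],
  ],
)

```text
clock: 17.25
position: [539.9, 177.4, 51.5]
ee_rot: [0.748, -0.655, 0.08, -0.074]
contact_force: [0.4, -0.9, -0.5]
gripper_width: 85.3
```

```bash
python3 -c "
from plan import *
loc()"
```

```text
t 17.25 local [-111.6   -0.7   51.5] F [ 0.4 -0.9 -0.5] w 85.3
```

Request:
jog_arm(
  increments=[
    [0,0,0.0025,0],
    [0,0.0005,0.005,0],
  ],
)

```text
clock: 17.5
position: [540.7, 177.5, 47.8]
ee_rot: [0.748, -0.655, 0.081, -0.074]
contact_force: [-13.2, -1.4, 24.0]
gripper_width: 85.1
```

Request:
jog_arm(
  increments=[
    [0,0.0003,0.0015,0],
    [0,0.0006,0.003,0],
  ],
)

```text
clock: 17.75
position: [541.1, 177.6, 47.6]
ee_rot: [0.748, -0.654, 0.082, -0.076]
contact_force: [-16.1, -1.4, 28.2]
gripper_width: 85.4
```

Request:
jog_arm(
  increments=[
    [0,0.0005,0.0025,0],
    [0,0.008,0.001,0],
    [0,0.016,-0.001,0],
    [0,0.024,-0.0028,0],
    [0,0.032,-0.0045,0],
    [0,0.04,-0.0063,0],
  ],
)

```text
clock: 18.5
position: [504.2, 175.1, 47.7]
ee_rot: [0.748, -0.654, 0.083, -0.081]
contact_force: [5.8, -0.4, 6.8]
gripper_width: 85.4
```

```bash
python3 -c "
from plan import *
s=loc();print(s['joints'].round(3))
im=get_image('side')[:,:,::-1]; cv2.imwrite('pics/a3.png',save(im,240,80,360,180,6))"
```

```text
t 18.5 local [-147.3    1.9   47.7] F [ 5.8 -0.4  6.8] w 85.4
[ 0.637  0.393 -0.828  0.686 -0.2   -1.167]
```

View pics/a3.png

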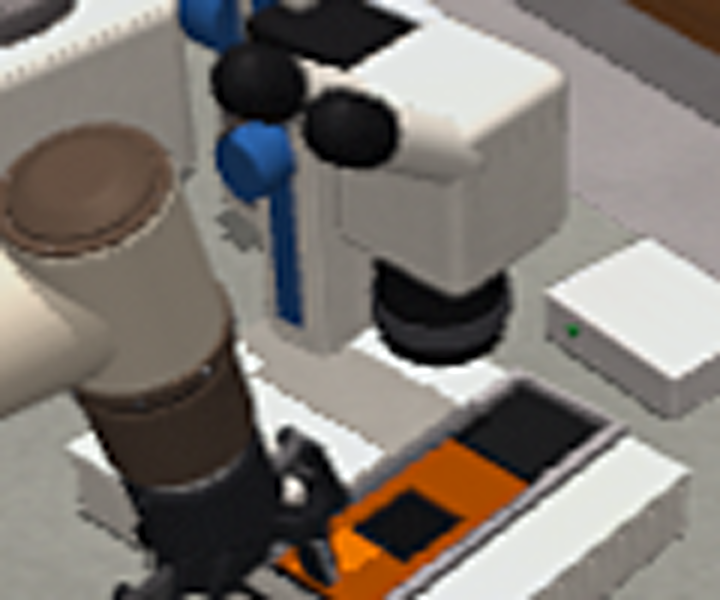

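Request:
jog_arm(
  increments=[
    [0,-0.001,-0.006,0],
    [0,-0.0155,-0.003,0],
    [0,-0.0284,0.0005,0],
    [0,-0.0284,0.0005,0],
    [0,-0.0273,0.0075,0],
    [0,-0.027,0.0088,0],
  ],
)

```text
clock: 19.3
position: [531.5, 178.8, 47.3]
ee_rot: [0.748, -0.653, 0.083, -0.082]
contact_force: [-10.4, -2.0, 20.1]
gripper_width: 85.3
```

```bash
python3 -c "
from plan import *
s=loc();print(s['joints'].round(3))"
```

```text
t 19.3 local [-119.7    1.8   47.3] F [-10.4  -2.   20.1] w 85.3
[ 0.637  0.429 -0.73   0.54  -0.248 -1.016]
```

Request:
jog_arm(
  increments=[
    [0,0.0005,0.0025,0],
    [0,0.008,0.001,0],
    [0.0005,0.016,-0.0008,0],
    [0.001,0.024,-0.0025,0],
    [0.001,0.032,-0.0042,0],
    [0.0015,0.04,-0.0058,0],
    [0.0015,0.043,-0.0065,0],
  ],
)

```text
clock: 20.18
position: [490.0, 172.5, 47.5]
ee_rot: [0.748, -0.653, 0.082, -0.081]
contact_force: [1.9, 0.1, 4.2]
gripper_width: 85.2
```

```bash
python3 -c "
from plan import *
s=loc();print(s['joints'].round(3))
im=get_image('side')[:,:,::-1]; cv2.imwrite('pics/a4.png',save(im,240,80,360,180,6))"
```

```text
t 20.18 local [-161.7    1.2   47.5] F [1.9 0.1 4.2] w 85.2
[ 0.611  0.371 -0.895  0.843 -0.16  -1.301]
```

View pics/a4.png

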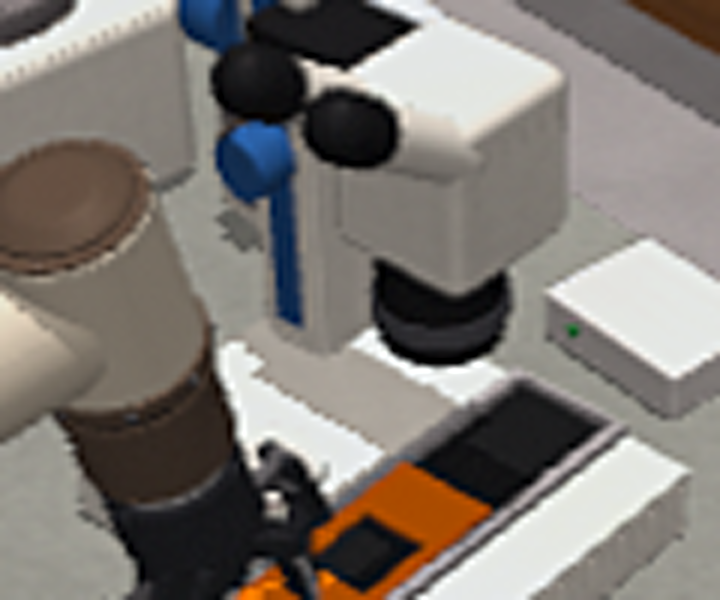

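```bash
cat > bp.py <<'E'
from plan import *
def back(n,px,z):
    f=lambda v: (proj(n,[[v[0],v[1],z]])[0]-px)
    return least_squares(f,[600,100]).x
E
python3 - <<'E'
from bp import *
for c in([405,462],[492,513]):
    v=back("side",un([c],240,80,6)[0],54); print(R.from_euler('z',-SC[2]).apply([v[0]-SC[0],v[1]-SC[1],0]).round(1))
E
```

```text
[ 4.2 36.7  0. ]
[  3.6 -31.2   0. ]
```

Request:
jog_arm(
  increments=[
    [0,-0.001,-0.006,0],
    [0,-0.0105,-0.004,0],
    [0,-0.0185,-0.002,0],
    [0,-0.0185,-0.002,0],
    [0,-0.0175,0.0055,0],
    [0,-0.017,0.0072,0],
  ],
)

```text
clock: 20.98
position: [507.8, 174.9, 47.0]
ee_rot: [0.748, -0.653, 0.083, -0.083]
contact_force: [-17.6, -2.4, 35.7]
gripper_width: 85.2
```

Request:
jog_arm(
  increments=[
    [0,0.0005,0.0028,0],
    [0,0.007,0.0015,0],
    [0.0005,0.013,0.0004,0],
    [0.001,0.019,-0.001,0],
    [0.001,0.025,-0.0024,0],
    [0.001,0.028,-0.003,0],
  ],
)

```text
clock: 21.72
position: [480.5, 170.1, 47.6]
ee_rot: [0.749, -0.653, 0.08, -0.079]
contact_force: [-0.3, -0.4, 1.2]
gripper_width: 85.1
```

```bash
python3 -c "
from plan import *
s=loc();print(s['joints'].round(3))
im=get_image('side')[:,:,::-1]; cv2.imwrite('pics/a5.png',save(im,240,80,360,180,6))"
```

```text
t 21.73 local [-1.715e+02  1.000e-01  4.760e+01] F [-0.3 -0.4  1.2] w 85.1
[ 0.619  0.36  -0.911  0.836 -0.161 -1.302]
```

View pics/a5.png

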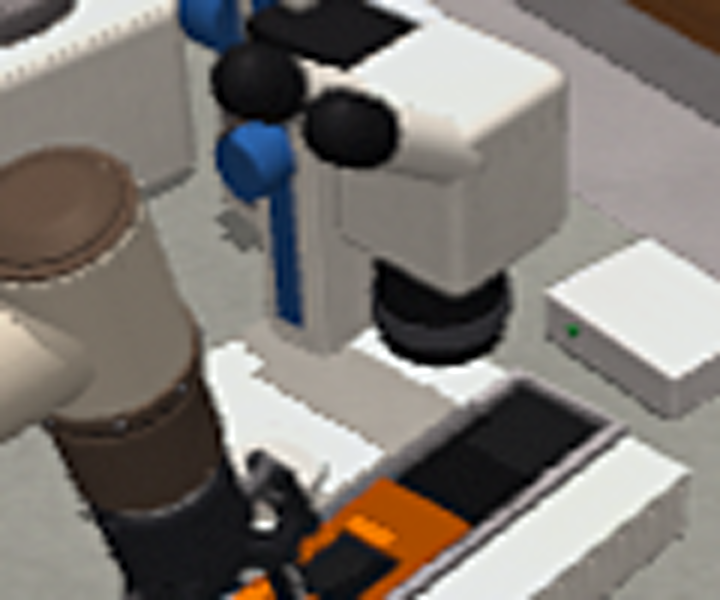

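Request:
jog_arm(
  increments=[
    [0,-0.005,-0.025,0],
    [0,0.001,-0.055,0],
    [0,0.02,-0.07,0],
    [0,0.02,-0.075,0],
  ],
)

```text
clock: 22.28
position: [442.8, 165.6, 116.1]
ee_rot: [0.749, -0.653, 0.08, -0.078]
contact_force: [0.1, 0.3, -0.3]
gripper_width: 85.2
```

```bash
python3 - <<'E'
from bp import *
for c in([385,477],[470,525]):
    v=back("side",un([c],240,80,6)[0],54); print(R.from_euler('z',-SC[2]).apply([v[0]-SC[0],v[1]-SC[1],0]).round(1))
loc()
im=get_image('side')[:,:,::-1]; cv2.imwrite('pics/a6.png',save(im,240,100,360,200,6))
im=get_image("top")[:,:,::-1]; cv2.imwrite("pics/a6t.png",save(im,200,150,310,245,6))
E
python3 st.py
```

```text
[-13.2  36.3   0. ]
[-12.2 -28.6   0. ]
t 22.27 local [-209.4    0.7  116.1] F [ 0.1  0.3 -0.3] w 85.2
t 22.375 p [444.4 166.5 116.2] q [ 0.771  0.199 -0.801  0.363 -0.424 -0.956] F [ 0.1 -0.1 -0.1] w 85.4
[[ 0.134 -0.966  0.223]
 [-0.991 -0.135  0.013]
 [ 0.017 -0.222 -0.975]]
```

View pics/a6.png

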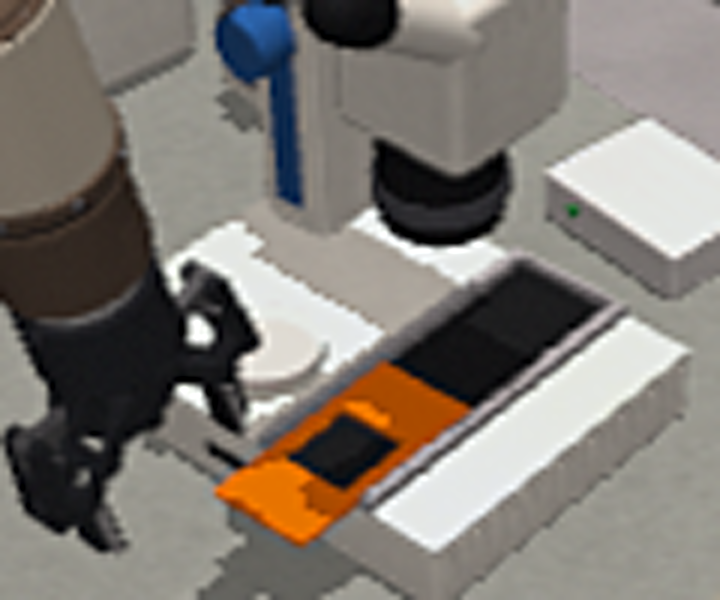

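View pics/a6t.png

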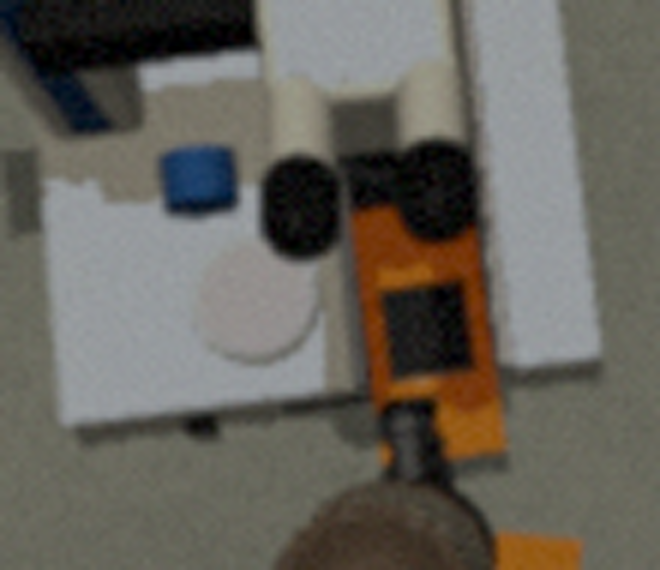

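Run:
```python
from bp import *
L=[[-70,33,54],[-70,-33,54],[70,33,54],[70,-33,54],[-26,23,54],[-26,-23,54],[26,-23,54]]
obs=[("side",L,un([[215,490],[303,545],[387,360],[470,408],[290,460],[348,488],[402,442]],240,100,6)),
("top",[L[0],L[1],L[4],L[5],L[6]],un([[384,462],[507,452],[392,379],[472,370],[463,285]],200,150,6))]
q=fit(obs,[570,180,.13]); print(q,R.from_euler('z',-SC[2]).apply([q[0]-SC[0],q[1]-SC[1],0]))
for o in obs: 
  q=fit([o],[570,180,.13]); print(q,R.from_euler('z',-SC[2]).apply([q[0]-SC[0],q[1]-SC[1],0]))
inc([w(SC,[[-190,-.5,110]])[0],w(SC,[[-140,-.5,110]])[0]])
```

```text
side [[0.0, -0.1], [0.1, -0.4], [-0.3, 0.1], [0.5, 0.1], [-1.1, -0.8], [-0.5, 0.5], [1.0, -0.0]]
top [[-0.2, 0.8], [-0.1, -0.5], [-0.2, 0.7], [0.8, 0.1], [0.2, -1.4]]
[5.66974009e+02 1.80935227e+02 1.62281022e-01] [-84.31809686  -0.88269064   0.        ]
side [[0.1, 0.1], [0.3, -0.2], [-0.4, 0.1], [0.4, 0.1], [-1.1, -0.7], [-0.4, 0.6], [1.0, -0.0]]
[5.66809022e+02 1.80628973e+02 1.69871607e-01] [-84.5229427  -1.1638501   0.       ]
top [[-0.4, 0.6], [-0.3, -0.4], [-0.2, 0.6], [0.8, 0.2], [0.3, -1.4]]
[5.67153384e+02 1.80778672e+02 1.50169979e-01] [-84.16151466  -1.06204183   0.        ]
[462. 167. 110.] -> [0.0018, -0.0159, 0.0101]
[512. 174. 110.] -> [0.0017, -0.0647, 0.0212]
```

Request:
jog_arm(
  increments=[
    [0.001,-0.002,0.001,-10],
    [0.001,-0.004,0.002,-20],
    [0.001,-0.006,0.003,-30],
    [0.0015,-0.008,0.004,-40],
    [0.0015,-0.01,0.005,-50],
    [0.002,-0.012,0.006,-60],
    [0.002,-0.014,0.008,-70],
    [0.002,-0.016,0.01,-80],
    [0.002,-0.016,0.01,-91],
    [0.002,-0.016,0.01,-91],
  ],
)

```text
clock: 23.62
position: [462.5, 166.4, 109.1]
ee_rot: [0.991, 0.075, 0.111, 0.003]
contact_force: [-0.2, -0.2, -0.4]
gripper_width: 85.8
```

```bash
python3 st.py
python3 - <<'E'
from plan import *
loc()
inc([w(SC,[[x,-1,z]])[0] for x,z in((-170,80),(-150,58),(-129,43))])
from sim import *; from s3 import ikf
s=read_state(); M=R.from_quat(s["ee_rot"]).as_matrix()
for x,z in ((-150,58),(-129,43),(-129,90),(-160,120)):
    g=ikf(s2w([x,-1,z]),M,[np.array(s["joints"])]); print(x,z,g and (g[0].round(2),clear(g[0])))
E
```

```text
t 23.625 p [462.5 166.4 109.1] q [ 0.74   0.238 -0.77   0.359 -0.413  0.663] F [-0.2 -0.2 -0.4] w 85.8
[[ 0.964  0.148  0.221]
 [ 0.15  -0.989  0.011]
 [ 0.22   0.022 -0.975]]
t 23.62 local [-189.8   -1.2  109.1] F [-0.2 -0.2 -0.4] w 85.8
[482. 169.  80.] -> [0.0129, -0.0006, 0.0327]
[502. 172.  58.] -> [0.0276, -0.0008, 0.0586]
[523. 175.  43.] -> [0.0447, -0.0008, 0.0779]
-150 58 (array([ 0.67,  0.38, -0.78,  0.51, -0.27,  0.57]), [np.float64(42.895825708129095), np.float64(39.98951830595789)])
-129 43 (array([ 0.64,  0.43, -0.75,  0.54, -0.24,  0.56]), [np.float64(29.761702590653144), np.float64(15.281604810378454)])
-129 90 (array([ 0.67,  0.35, -0.64,  0.33, -0.41,  0.76]), [np.float64(18.156694954361797), np.float64(57.27267851921333)])
-160 120 (array([ 0.71,  0.26, -0.67,  0.3 , -0.47,  0.76]), [np.float64(41.15712671994572), np.float64(97.1485925427684)])
```

Request:
jog_arm(
  increments=[
    [0.013,-0.0006,0.033,0],
    [0.027,-0.0008,0.058,0],
    [0.036,-0.0008,0.068,0],
    [0.0447,-0.0008,0.078,0],
    [0.0447,-0.0008,0.078,0],
  ],
)

```text
clock: 24.25
position: [523.2, 174.8, 42.7]
ee_rot: [0.991, 0.075, 0.111, 0.003]
contact_force: [-0.5, -0.5, 0.1]
gripper_width: 85.3
```

```bash
python3 st.py
python3 - <<'E'
from plan import *
loc()
im=get_image('side')[:,:,::-1]; cv2.imwrite('pics/a7.png',save(im,240,100,360,200,6))
E
```

```text
t 24.25 p [523.2 174.8  42.7] q [ 0.638  0.429 -0.749  0.544 -0.239  0.563] F [-0.5 -0.5  0.1] w 85.3
[[ 0.964  0.147  0.221]
 [ 0.148 -0.989  0.011]
 [ 0.22   0.022 -0.975]]
t 24.25 local [-128.5   -1.1   42.7] F [-0.5 -0.5  0.1] w 85.3
```

View pics/a7.png

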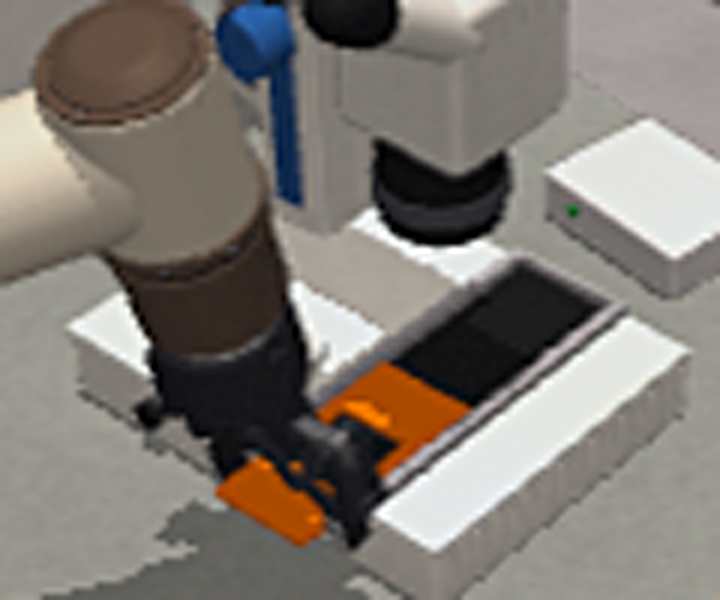

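Request:
jog_arm(
  increments=[
    [0,0,0,0],
    [0,0,0,0],
    [0,0,0,0],
    [0,0,0,0],
    [0,0,0,0],
  ],
  hand=-1,
)

```text
clock: 24.92
position: [522.7, 174.8, 43.9]
ee_rot: [0.991, 0.075, 0.112, 0.002]
contact_force: [-2.4, -0.5, 6.8]
gripper_width: 64.5
```

```bash
python3 st.py
python3 - <<'E'
from plan import *
im=get_image('side')[:,:,::-1]; cv2.imwrite('pics/a8.png',save(im,240,100,360,200,6))
E
```

```text
t 24.925 p [522.7 174.8  43.9] q [ 0.639  0.426 -0.75   0.544 -0.24   0.563] F [-2.4 -0.5  6.8] w 64.5
[[ 0.964  0.148  0.222]
 [ 0.149 -0.989  0.012]
 [ 0.222  0.022 -0.975]]
```

View pics/a8.png

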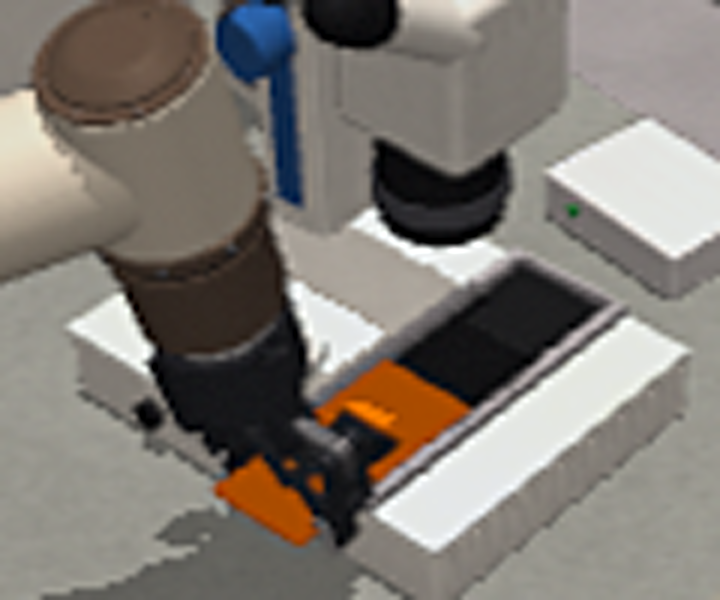

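Request:
jog_arm(
  increments=[
    [0.0003,0,-0.008,0],
    [0.0005,0,-0.017,0],
    [0.0006,0,-0.0255,0],
    [-0.01,0,-0.042,0],
    [-0.02,0,-0.058,0],
    [-0.03,0.001,-0.075,0],
    [-0.0407,0.001,-0.0913,0],
    [-0.0407,0.001,-0.0913,0],
  ],
)

```text
clock: 25.98
position: [463.1, 166.9, 124.9]
ee_rot: [0.991, 0.075, 0.113, 0.002]
contact_force: [-0.4, 0.1, -0.5]
gripper_width: 63.8
```

```bash
python3 st.py
python3 - <<'E'
from plan import *
loc()
im=get_image('side')[:,:,::-1]; cv2.imwrite('pics/a9.png',save(im,220,80,360,200,5))
E
```

```text
t 25.975 p [463.1 166.9 124.9] q [ 0.745  0.212 -0.741  0.324 -0.462  0.698] F [-0.4  0.1 -0.5] w 63.8
[[ 0.963  0.148  0.224]
 [ 0.149 -0.989  0.014]
 [ 0.223  0.02  -0.975]]
t 25.98 local [-189.2   -0.7  124.9] F [-0.4  0.1 -0.5] w 63.8
```

View pics/a9.png

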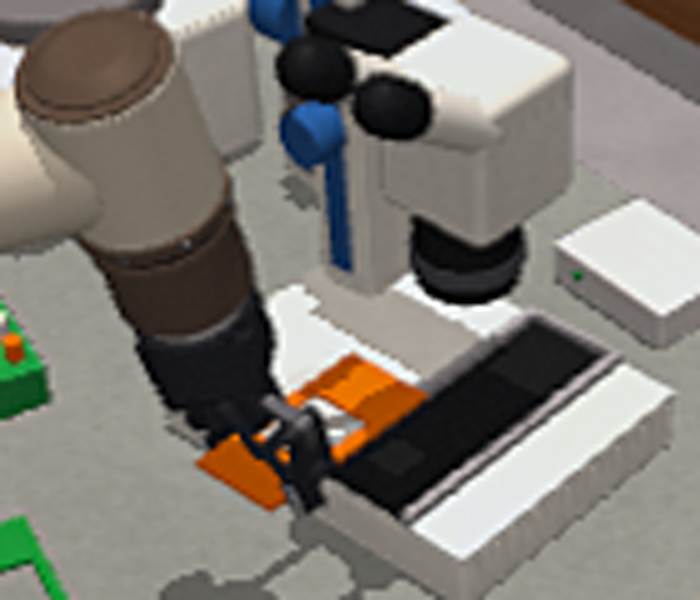

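```bash
cat > tilt.py <<'E'
from bp import *
def fit6(L,px,p0,n="side"):
    L=np.array(L,float)
    def W_(v): return R.from_euler('zyx',[v[3],v[4],v[5]]).apply(L)+v[:3]
    r=least_squares(lambda v:(proj(n,W_(v))-px).ravel(),p0,loss='soft_l1'); print("res",np.round(r.fun,1)); return r.x
E
python3 - <<'E'
from tilt import *
px=un([[197,462],[275,508],[355,355],[428,397]],220,80,5)
L=[[-70,33,4],[-70,-33,4],[70,33,4],[70,-33,4]]
v=fit6(L,px,[507,173,131,.149,0,0]); print(v.round(3))
E
```

```text
res [ 0.2 -0.1 -0.2  0.  -0.2  0.   0.2 -0. ]
[ 5.08729e+02  1.74766e+02  1.27047e+02  1.56000e-01  2.50000e-02
 -7.00000e-03]
```

```bash
cat > tgt.py <<'E'
from tilt import *
s=read_state(); M=R.from_quat(s["ee_rot"]).as_matrix(); p=np.array(s["position"])
T0=np.array([463.1,166.9,124.9])
off=np.array([0.96347,0,0])
M0=np.array([[.963,.148,.224],[.149,-.989,.014],[.223,.02,-.975]])
off=M0.T@(np.array([508.4,174.5,127.8])-T0)
def plan_to(zs,turn,xy=RE[:2]):
    Mn=M@R.from_euler('z',turn,degrees=True).as_matrix()
    for z in zs:
        t=np.r_[xy,z]-Mn@off; print(z,t.round(1),np.round(M.T@(t-p)/1000,4).tolist())
    print("jaw yaw",np.arctan2(Mn[0,1],-Mn[1,1]),"yz",Mn[2,1])
E
python3 - <<'E'
from tgt import *
print(off)
plan_to([150,100,60,41],7.3)
inc([[463,100,180],[480,-100,200]])
from sim import *; from s3 import ikf
Mn=M@e('z',np.deg2rad(7.3))
for P in([463,100,180],[480,-100,200],[529,-276,147],[529,-276,38]):
    g=ikf(np.array(P,float),Mn,[np.array(s["joints"]),[0,.2,-.5,0,-.6,1.2]]); print(P,g and g[0].round(2))
E
```

```text
[45.403  -0.754   7.4261]
150 [ 528.3 -271.9  147.1] [0.0023, 0.4439, -0.0134]
100 [ 528.3 -271.9   97.1] [-0.0088, 0.4429, 0.0354]
60 [ 528.3 -271.9   57.1] [-0.0177, 0.4421, 0.0744]
41 [ 528.3 -271.9   38.1] [-0.022, 0.4417, 0.0929]
jaw yaw 0.024379576572988736 yz -0.007728379167514397
[463 100 180] -> [0.0021, 0.0673, -0.0552]
[ 480 -100  200] -> [-0.0069, 0.268, -0.0735]
[463, 100, 180] None
[480, -100, 200] [ 0.13  0.01 -0.74  0.   -0.26  1.46]
[529, -276, 147] [-0.37  0.3  -0.32 -0.55 -0.51  2.39]
[529, -276, 38] [-0.43  0.48 -0.32 -0.83 -0.39  2.74]
```

Run:
```python
from sim import *; from s3 import ikf
from tgt import *
Mn=M@R.from_euler('z',7.3,degrees=True).as_matrix()
for P in([463,100,180],[470,0,200],[480,-100,200],[529,-272,147],[529,-272,38]):
    g=ikf(np.array(P,float),Mn,[np.array(s["joints"]),[0,.2,-.5,0,-.6,1.2]]); print(P,g and g[0].round(2))
```

```text
[463, 100, 180] [ 0.63  0.1  -0.67  0.21 -0.62  0.81]
[470, 0, 200] [ 0.39  0.06 -0.62  0.12 -0.68  1.12]
[480, -100, 200] [ 0.14  0.1  -0.54  0.03 -0.7   1.44]
[529, -272, 147] [-0.24  0.35 -0.31 -0.1  -0.7   1.9 ]
[529, -272, 38] [-0.24  0.5  -0.39 -0.15 -0.46  1.96]
```

Joint margins are good along the path, so I'll carry the insert across.

Request:
jog_arm(
  increments=[
    [0.001,0.02,-0.03,1],
    [0.002,0.06,-0.055,2],
    [0,0.11,-0.062,3.5],
    [-0.003,0.16,-0.068,5],
    [-0.006,0.21,-0.072,6],
    [-0.006,0.26,-0.072,7.3],
    [-0.005,0.31,-0.065,7.3],
    [-0.002,0.36,-0.05,7.3],
    [0,0.41,-0.03,7.3],
    [0.0023,0.444,-0.0134,7.3],
  ],
)

```text
clock: 27.28
position: [528.5, -274.5, 145.0]
ee_rot: [0.994, 0.011, 0.112, -0.005]
contact_force: [-0.1, 0.3, -1.2]
gripper_width: 64.2
```

Request:
jog_arm(
  increments=[
    [0,0,0,0],
    [0,0,0,0],
  ],
)

```text
clock: 27.52
position: [528.1, -274.6, 143.8]
ee_rot: [0.994, 0.01, 0.11, -0.006]
contact_force: [0.4, -1.1, -0.7]
gripper_width: 64.7
```

```bash
python3 st.py
python3 - <<'E'
from tgt import *
plan_to([100,60,45,41],0)
im=get_image('side')[:,:,::-1]; cv2.imwrite('pics/b1.png',save(im,310,170,450,290,5))
im=get_image('top')[:,:,::-1]; cv2.imwrite('pics/b1t.png',save(im,360,150,460,240,6))
E
```

```text
t 27.525 p [ 528.1 -274.6  143.8] q [-0.241  0.356 -0.307 -0.102 -0.698  1.903] F [ 0.4 -1.1 -0.7] w 64.7
[[ 0.975  0.021  0.219]
 [ 0.019 -1.     0.013]
 [ 0.22  -0.009 -0.976]]
100 [ 528.3 -271.7   97.3] [-0.01, -0.0025, 0.0455]
60 [ 528.3 -271.7   57.3] [-0.0187, -0.0022, 0.0845]
45 [ 528.3 -271.7   42.3] [-0.022, -0.002, 0.0992]
41 [ 528.3 -271.7   38.3] [-0.0229, -0.002, 0.1031]
jaw yaw 0.02148038999571684 yz -0.008683286760582852
```

View pics/b1.png

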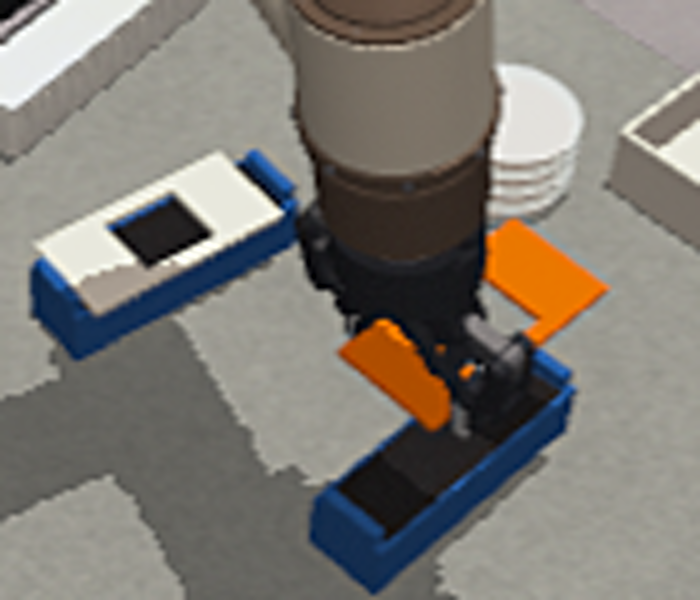

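View pics/b1t.png

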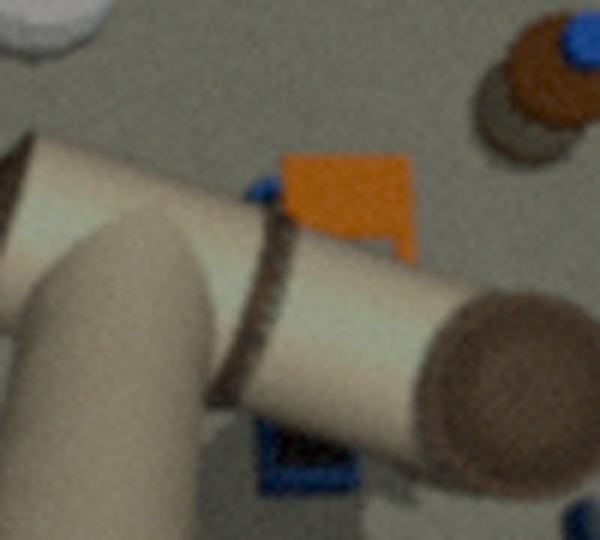

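Run:
```python
from tgt import *
px=un([[340,350],[432,430],[515,220],[608,290]],310,170,5)
L=[[-70,33,4],[-70,-33,4],[70,33,4],[70,-33,4]]
v=fit6(L,px,[573,-272,146,.024,0,0]); print(v.round(3)); print("pred",p+M@off)
```

```text
res [-0.1  0.1  0.1 -0.1  0.1 -0.1 -0.   0.1]
[ 5.83527e+02 -2.66496e+02  1.31498e+02  8.00000e-03 -7.00000e-03
  5.20000e-02]
pred [ 574.3611042  -272.02709598  147.96754494]
```

Run:
```python
from tgt import *
px=un([[340,350],[432,430],[515,220],[608,290]],310,170,5)
L=[[-70,33,4],[-70,-33,4],[70,33,4],[70,-33,4]]
for z in (144,147,150):
    f=lambda v:(proj("side",R.from_euler('zyx',[v[2],v[3],0]).apply(L)+[v[0],v[1],z])-px).ravel()
    r=least_squares(f,[574,-272,.02,0.02]); print(z,r.x.round(3),r.cost.round(2))
tp=un([[283,155],[410,155]],360,150,6)
for z in(144,147,150):
    f=lambda v:(proj("top",w([v[0],v[1],.02],[[70,33,z+2],[70,-33,z+2]]))-tp).ravel()
    print(z,least_squares(f,[574,-272]).x)
```

```text
144 [ 5.74487e+02 -2.72780e+02  1.00000e-02  7.00000e-03] 0.39
147 [ 5.72326e+02 -2.74237e+02  1.10000e-02  1.10000e-02] 0.43
150 [ 5.70165e+02 -2.75694e+02  1.30000e-02  1.50000e-02] 0.48
144 [ 574.82324362 -274.21400037]
147 [ 573.9902382  -273.62647551]
150 [ 573.15723412 -273.03895134]
```

Request:
jog_arm(
  increments=[
    [-0.006,-0.002,0.03,0],
    [-0.01,-0.003,0.0455,0],
    [-0.015,-0.003,0.065,0],
    [-0.0187,-0.003,0.0845,0],
    [-0.021,-0.003,0.094,0],
    [-0.021,-0.003,0.094,0],
  ],
)

```text
clock: 28.38
position: [528.6, -269.7, 48.5]
ee_rot: [0.994, 0.011, 0.111, -0.005]
contact_force: [0.8, 0.4, -0.1]
gripper_width: 64.2
```

Run:
```python
from tgt import *
print(s["clock"],p.round(1),np.round(s["contact_force"],1),"ins",p+M@off)
plan_to([45,41,39],0)
im=get_image('side')[:,:,::-1]; cv2.imwrite('pics/b2.png',save(im,340,200,460,300,6))
```

```text
28.375 [ 528.6 -269.7   48.5] [ 0.8  0.4 -0.1] ins [ 574.50015625 -267.89696585   51.33560873]
45 [ 528.3 -271.8   42.2] [-0.0017, 0.0021, 0.0061]
41 [ 528.3 -271.8   38.2] [-0.0026, 0.0022, 0.01]
39 [ 528.3 -271.8   36.2] [-0.0031, 0.0022, 0.0119]
jaw yaw 0.02381658345648902 yz -0.00818823590320934
```

View pics/b2.png

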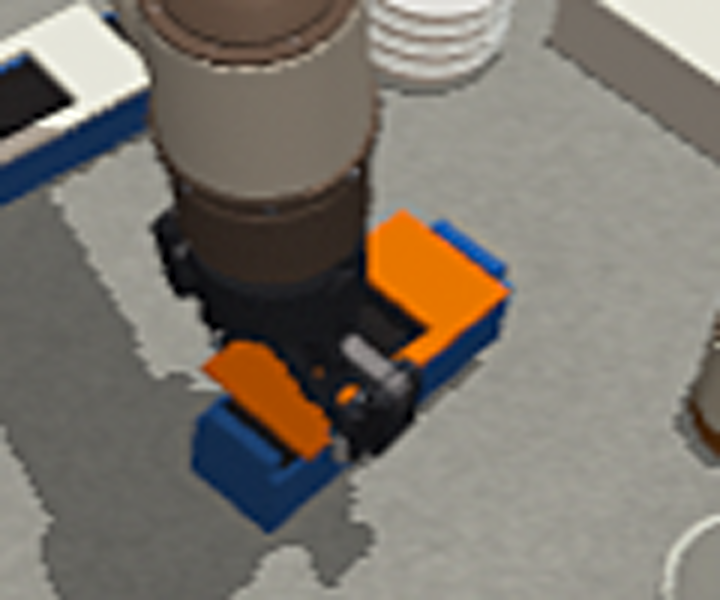

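Run:
```python
from tgt import *
px=un([[203,368],[312,460],[403,210],[510,293]],340,200,6)
L=[[-70,33,4],[-70,-33,4],[70,33,4],[70,-33,4]]
for z in (49,52):
    f=lambda v:(proj("side",R.from_euler('zyx',[v[2],v[3],0]).apply(L)+[v[0],v[1],z])-px).ravel()
    r=least_squares(f,[574,-272,.02,0.02]); print(z,r.x.round(3),r.cost.round(2),R.from_euler('z',-.022).apply([r.x[0]-573.7,r.x[1]+270.1,0]).round(1))
```

```text
49 [ 5.74852e+02 -2.68151e+02  2.20000e-02  0.00000e+00] 0.2 [1.2 1.9 0. ]
52 [ 5.72894e+02 -2.69483e+02  2.30000e-02  5.00000e-03] 0.19 [-0.8  0.6  0. ]
```

Relative to the rest the insert sits at about (0, 1) mm with matching yaw, so I'll lower it straight down.

Request:
jog_arm(
  increments=[
    [-0.0009,0,0.004,0],
    [-0.0018,0,0.008,0],
    [-0.0022,0,0.01,0],
    [-0.0022,0,0.01,0],
  ],
)

```text
clock: 28.92
position: [529.0, -269.9, 38.8]
ee_rot: [0.994, 0.011, 0.112, -0.005]
contact_force: [0.3, -0.9, -1.7]
gripper_width: 64.2
```

Request:
jog_arm(
  increments=[
    [-0.0003,0,0.0015,0],
    [-0.0003,0,0.0015,0],
  ],
)

```text
clock: 29.18
position: [529.1, -269.9, 37.2]
ee_rot: [0.994, 0.011, 0.112, -0.005]
contact_force: [0.2, 0.7, -1.6]
gripper_width: 63.9
```

Request:
jog_arm(
  increments=[
    [-0.0003,0,0.0015,0],
    [-0.0003,0,0.0015,0],
  ],
)

```text
clock: 29.42
position: [529.1, -269.9, 35.6]
ee_rot: [0.994, 0.011, 0.111, -0.005]
contact_force: [0.2, -0.6, -0.7]
gripper_width: 63.9
```

Request:
jog_arm(
  increments=[
    [-0.0003,0,0.0015,0],
    [-0.0003,0,0.0015,0],
  ],
)

```text
clock: 29.68
position: [529.2, -270.0, 35.0]
ee_rot: [0.994, 0.012, 0.112, -0.005]
contact_force: [-2.0, 1.3, 5.6]
gripper_width: 64.4
```

Request:
jog_arm(
  increments=[
    [0,0,0,0],
    [0,0,0,0],
    [0,0,0,0],
    [0,0,0,0],
  ],
  hand=1,
)

```text
clock: 30.18
position: [529.2, -269.9, 34.9]
ee_rot: [0.994, 0.012, 0.112, -0.005]
contact_force: [-0.2, -0.6, 0.4]
gripper_width: 85.7
```

Run:
```python
from tgt import *
print(s["clock"],p.round(1),np.round(s["contact_force"],1),s["gripper_width"])
im=get_image('side')[:,:,::-1]; cv2.imwrite('pics/b3.png',save(im,340,200,460,300,6))
inc([p+[0,0,40],p+[-20,0,130]])
```

```text
30.175 [ 529.2 -269.9   34.9] [-0.2 -0.6  0.4] 85.70374835055244
[ 529. -270.   75.] -> [0.0089, -0.0003, -0.039]
[ 509. -270.  165.] -> [0.0094, -0.0015, -0.1312]
```

View pics/b3.png

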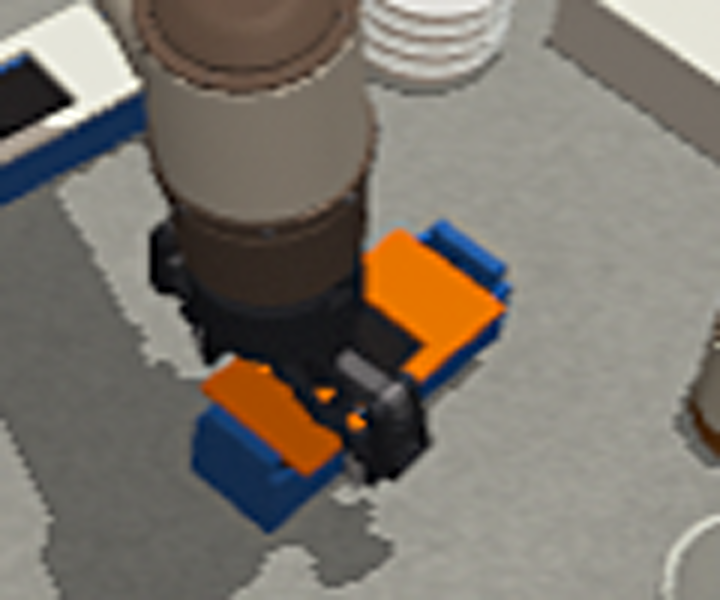

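Request:
jog_arm(
  increments=[
    [0.0045,0,-0.02,0],
    [0.009,0,-0.039,0],
    [0.0095,-0.001,-0.07,0],
    [0.0095,-0.001,-0.1,0],
    [0,-0.001,-0.15,0],
    [-0.05,-0.001,-0.18,0],
    [-0.1,-0.001,-0.2,0],
    [-0.1,-0.001,-0.2,0],
  ],
)

```text
clock: 31.22
position: [384.5, -273.5, 208.7]
ee_rot: [0.994, 0.011, 0.113, -0.005]
contact_force: [0.7, 0.6, 0.1]
gripper_width: 85.6
```

Run:
```python
from tgt import *
print(s["clock"],p.round(1),np.round(s["contact_force"],1))
im=get_image('side')[:,:,::-1]; cv2.imwrite('pics/b4full.png',im); cv2.imwrite('pics/b4.png',save(im,350,220,440,295,8))
im=get_image('top')[:,:,::-1]; cv2.imwrite('pics/b4t.png',save(im,380,165,440,240,8))
```

```text
31.225 [ 384.5 -273.5  208.7] [0.7 0.6 0.1]
```

View pics/b4.png

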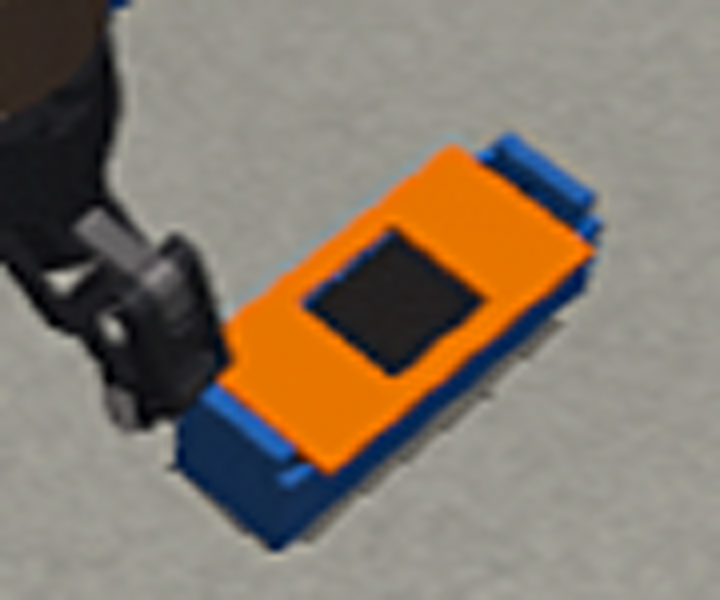

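View pics/b4t.png

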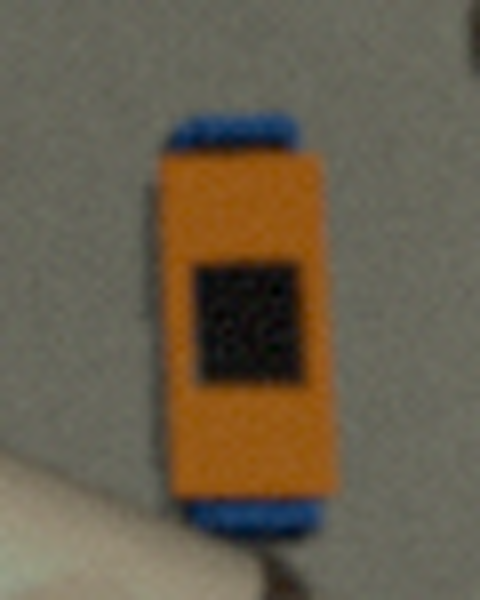

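View pics/b4full.png

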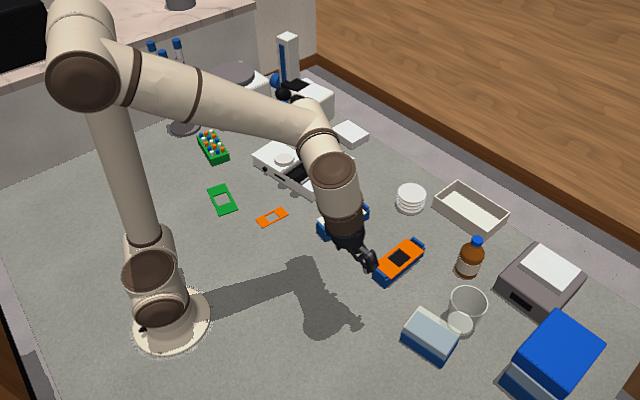

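Run:
```python
from tgt import *
L=np.array([[-70,33,4],[-70,-33,4],[70,33,4],[70,-33,4],[26,23,4],[26,-23,4],[-26,-23,4],[-26,23,4]],float)
px=un([[216,380],[335,473],[452,145],[593,248],[395,228],[487,298],[393,377],[302,300]],350,220,8)
tp=un([[175,497],[338,497],[160,152],[325,152]],380,165,8)
for n,P,LL,r0 in(("side",px,L,[573.7,-270.1,.0222]),("top",tp,L[:4],[574.8,-267.1,.028])):
    f=lambda v:(proj(n,R.from_euler('zy',[v[2],v[3]]).apply(LL)+[v[0],v[1],40])-P).ravel()
    r=least_squares(f,[574,-270,.02,0],loss='soft_l1'); 
    d=R.from_euler('z',-r0[2]).apply([r.x[0]-r0[0],r.x[1]-r0[1],0])
    print(n,r.x.round(3),"rel",d.round(1),round(r.x[2]-r0[2],3),np.abs(r.fun).max().round(2))
for n in("side","top"):
    o={"side":(350,220,440,295,8),"top":(380,165,440,240,8)}[n]
    im=cv2.imread({"side":"pics/b4.png","top":"pics/b4t.png"}[n])
    lines(im,n,RE,[rect(-84,84,-25,25,40),rect(76,84,-20,20,50),rect(-84,-76,-20,20,50)],o[0],o[1],8)
    lines(im,n,RE,[rect(-70,70,-33,33,44)],o[0],o[1],8,(255,0,255))
    cv2.imwrite(f"pics/c_{n}.png",im)
```

```text
side [ 5.72908e+02 -2.70073e+02  4.70000e-02  8.00000e-03] rel [-0.8  0.   0. ] 0.024 3.04
top [ 5.74328e+02 -2.68728e+02  2.50000e-02 -6.90000e-02] rel [-0.5 -1.6  0. ] -0.003 0.24
```

View pics/c_side.png

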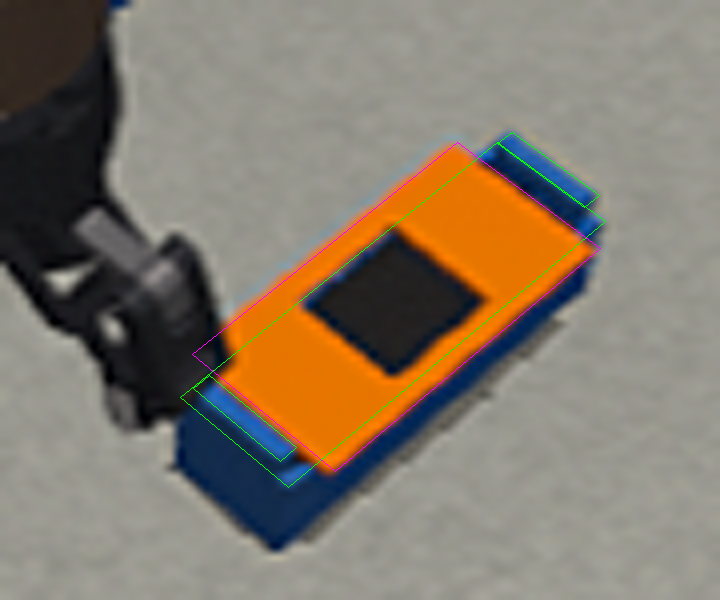

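```bash
python3 -c "
from bench import *
print(job_done())"
```

```text
the job is handed in; nothing more can be done
None
```

The orange insert is lying flat on the empty blue rest, released, between the end stops. I handed the job in at about 31 s; no verdict was reported.

**What I did:**
- **Tilt:** A vertical tool could not reach the insert without the wrist hitting the eyepieces. The jog interface has no tilt axis, so I pushed the arm against its reach and joint limits in free air until the tool tilted. It went to 32°, then back to about 13°.
- **Slide:** I pressed one open fingertip on the front bar and dragged the insert forward in three strokes. It ended at x ≈ -84 mm in the microscope frame, flat, with about 44 mm over the front edge.
- **Lift and place:** I gripped the overhanging sides, lifted it clear, turned it about 7° and set it down with about 6 N. Then I opened the fingers and backed off about 220 mm.

**Last checks:**
- **Position:** From the final pictures the insert is within about 1 mm of centre along the rest and 2 mm across. The force reading was near zero after backing off.
- **Angle:** The top view gives an angle error of 0.003 rad and the side view 0.024 rad. The gripper hid one corner in the side view, and the limit is 0.12 rad.
- **Flatness:** The side view gives a pitch of 0.008 rad. The top-view fit gave -0.069 rad, over the 0.06 limit, but a camera looking straight down measures pitch poorly. The drawn outline for a flat, centred insert matched the side picture, so I trusted that.
- **Everything else:** I saw no contact with the microscope head. I did not re-measure the white insert or the other objects; nothing looked moved in the pictures, though the arm partly hid the white insert in the final one.

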